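# Refit the tray line's guide posts and lock them with spring clips

### The arm

A 6-joint arm with a two-finger parallel gripper is mounted at the origin on a cart in front of the work surface, level with it; the furniture and walls round the work are solid. World frame = base frame: x ahead of the robot, y to its left, z up, the work surface at z = 0. Lengths are in m, angles in rad, forces in N, time in s.
With the tool pointing down it reaches from about 0.25 to 0.775 m from the base axis. Payload 4 kg.
Tool frame: the origin (TCP) lies at the very end of the fingers, on their centre line; the grasp point (between the pads) lies 19 mm behind it (robot.tcp_to_grasp is the distance from the TCP to the grasp point, in m); z points along the fingers, y is the line along which they close (so a half turn about z gives the same grasp; the last joint's range is limited). The gripper opens to 94 mm and grips with 3 to 60 N. Pads are 16 mm wide; open, the fingers measure 119 mm over their backs; the gripper's body (75 mm by 177 mm) begins 78 mm behind the grasp point.
Start: joints at [-1.355, 0.087, 1.371, -0, 1.684, -0.103], TCP at [0.172, -0.522, 0.206] pointing down, gripper open.
Joint ranges: [-3.1, 3.1], [-0.76, 2.03], [0.27, 2.55], [-1.08, 4.22], [0.17, 2.65], [-2.57, 2.57]. Speed limits (rad/s): [2.79, 2.79, 3.14, 3.14, 3.14, 3.14].

### API

Orientations are given as [roll, pitch, yaw] about the fixed x, y, z axes, in that order (R = Rz(yaw) Ry(pitch) Rx(roll)).
In Python, from bench import robot gives the robot as it stands.
- The arm moves only by the shell command python3 nudge.py 'ROWS'. ROWS is a JSON list that holds a single list of rows (three levels of brackets), with 1 to 20 rows, each of 5 numbers: the finger opening in m, then dx, dy, dz in cm, then a turn about the tool's z in units of 0.25 rad; each row shifts and turns the commanded pose from where the row before left it, along the tool's axes as they then stand; what a row does not reach is not made up. A row lasts 1/12 s, in which the tool goes at most 0.0417 m and 0.125 rad, less where a joint would pass 70% of its speed; a pose out of reach is approached as far as the arm can. The fingers move at their own pace and stop on an object; the grip force is fixed at half the most. Time passes only in rows, so rows that do not move let the fingers close. It prints the time, the measured TCP pose, the force, the opening and the grip force at its end. Input that does not fit is refused with a message, and nothing moves.
- robot.get_obs(): the state, without advancing time (a new reading comes with each control period).
- robot.snapshot(name): name is "scene" or "top"; returns a dict with "color" (400x640x3 uint8, blue, green, red), "fx", "fy", "cx", "cy" (pixels), "k1" (the pictures are not rectified: a ray, as slopes to the right and down, at radius r is drawn at 1 + k1 r^2 times it, then the intrinsics apply), "extrinsics" (4x4, takes a point from world to camera coordinates). Camera axes: x right, y down, z forward; pixel columns grow to the right and rows downward; lengths in m; the calibration is good to about 2 mm. A picture is of the moment at which its call begins. There is no depth.
- robot.close_job(): hands the job in; it is judged then, once.
The state is a dict: "time": time; "joint_positions": joint angles; "qvel": joint speeds; "joint_torque": joint torques, N m; "tool_pos": TCP position; "ee_rot": TCP orientation; "wrist_force": force on the tool from outside, world axes, zero at the start; "wrist_torque": the same for the moment, N m; "width": finger opening in m; "finger_force": force on a finger pad.
Only numpy, scipy, OpenCV 4.12 (cv2) and the standard library are available. Lean on these libraries where they do the work, as an engineer would, in place of code of your own. Each camera call takes 0.05 s, during which the arm holds its last target. There are 200 camera calls.

### The job

The tray line's guide rail is to be put together again after washing. Stand every white post from the grey rack upright and right down in a socket of the rail, its cross hole facing the keeper eye behind the socket (any free socket will do), and lock each with one spring clip: push the straight leg through the post's hole from the robot's side and on through the eye until the bow has snapped over the post. The posts are soft, so grip them gently, with about 40 N at most, and leave the other things on the worktop where they are; a clip left over may stay.

Things in the scene. Friction and masses are not known exactly. Their poses are not given: they have to be found in the camera images.
- rail: Fixed aluminium rail, block 66 mm deep (x), 312 mm long (y), 40 mm high, small foot tabs on its ends. Origin: centre of its underside; x points from the robot's side to the far side. In its top four rectangular sockets in a row, 78 mm apart; on its far (+x) side, behind each socket, a keeper eye: a small steel gate 23 mm wide.
- socket1 (a point): Centre of the floor of the 1st socket from the rail's +y end; axes as the rail's. Each socket is 21.6 mm (x) by 27.6 mm (y) and 35 mm deep: its mouth lies 35 mm above this point, in the rail's top face.
- socket2 (a point): Centre of the floor of the 2nd socket from the rail's +y end; axes as the rail's. Keeper eye of each socket: 34 mm beyond this point in +x, opening 15 mm wide, from the rail's top face to 51 mm above this point; top of the gate at 56 mm.
- socket3 (a point): Centre of the floor of the 3rd socket from the rail's +y end; axes as the rail's. Same size as socket1.
- socket4 (a point): Centre of the floor of the 4th socket from the rail's +y end; axes as the rail's. Same size as socket1.
- post1: White plastic post (posts are all alike; any may be absent), bar 20 mm (x) by 26 mm (y) by 88 mm high, about 0.12 kg. Origin: centre of its foot, z up. Lowest 8 mm taper to 13 x 19 mm. Cross hole 10 mm wide, 11 mm high along its x (through the 20 mm), centred 43 mm above the foot; same either way round. Soft: grip with about 40 N at most. Take it by the plain part, 55 to 88 mm up.
- post2: White plastic post like post1, same size, origin and axes; may be absent.
- post3: White plastic post like post1, same size, origin and axes; may be absent.
- post4: White plastic post like post1, same size, origin and axes; may be absent.
- clip1: Steel spring clip (all alike), flat on the worktop. Origin on the axis of the straight leg, 3 mm above the underside: the point that lies in the middle of the post's hole when home; x along the leg to its tip, z up. Leg: rod 6 mm thick, tip at x +40 mm (last 10 mm 4 mm thick). Grip tab: upright plate 8 mm thick (y), 24 mm long, centre x -44 mm, z -3 to +21 mm; pinch across y.
- clip2: Spring clip like clip1. On each: a shoulder block on the leg, 16 mm wide (y), z -3 to +7 mm, whose front face at x -13 mm meets the post 3 mm past the ideal place and stops the clip.
- clip3: Spring clip like clip1. On each: the spring bow, a 5 mm rod on the leg's +y side, hinged at x -22, y +9 mm, runs along y 16 mm, nose bent in to y 12.5 mm at x +16 mm, flares out to y 18.5 mm at its end, x +31 mm.
- clip4: Spring clip like clip1. On each: as the leg goes through a post's hole, the bow's nose rides over the post's side (push of about 5 to 12 N) and snaps in behind it. Once home a clip or a post may lean by its play, up to some 0.2 or 0.06 rad.
- clip1_bow (a joint): Opening of clip 1's spring bow (rad): 0 at rest and when snapped home, up to about 0.1 while its nose rides over the post; springs back by itself.
- clip2_bow (a joint): Opening of clip 2's spring bow (rad): 0 at rest and when snapped home, up to about 0.1 while its nose rides over the post; springs back by itself.
- clip3_bow (a joint): Opening of clip 3's spring bow (rad): 0 at rest and when snapped home, up to about 0.1 while its nose rides over the post; springs back by itself.
- clip4_bow (a joint): Opening of clip 4's spring bow (rad): 0 at rest and when snapped home, up to about 0.1 while its nose rides over the post; springs back by itself.
- rack: Fixed grey draining rack, 150 x 150 x 30 mm block with four square pockets (36 mm wide, 24 mm deep, floor 6 mm above the worktop, 70 mm apart) in which the posts stand loosely at first. Origin: centre of its underside.
- foil_cups: Bystander: nest of foil baking cups, 60 mm wide, 49 mm high. Origin: centre of its underside.
- label_block: Bystander: small pad of labels, 44 x 61 x 15 mm. Origin: centre of its underside.
- kitchen_timer: Bystander: white kitchen timer with a dial on top, 62 x 62 x 42 mm. Origin: centre of its underside.

How it is judged:
At the end, for the whole second after the job is handed in: Each post present: foot within 4 mm of a socket's floor centre, tilt under 0.12 rad, hole along the rail's x within 0.15 rad, and a clip home in it: clip origin within 6 mm along and 5 mm across of the hole's centre, leg along the hole within 0.3 rad, bow below 0.07 rad, at rest ((distance between post1 and socket1 below 0.004 m or distance between post1 and socket2 below 0.004 m or distance between post1 and socket3 below 0.004 m or distance between post1 and socket4 below 0.004 m) and angle between each of post1, post2, post3, post4's own z axis and vertical below 0.12 rad and angle between the x axis of each of post1, post2, post3, post4 and the x axis of rail, either way round below 0.15 rad and ((x of clip1 in the frame of post1 between -0.006 and 0.006 m and y of clip1 in the frame of post1 between -0.005 and 0.005 m and z of clip1 in the frame of post1 between 0.038 and 0.048 m and angle between the x axis of clip1 and the x axis of post1, either way round below 0.3 rad and value of joint clip1_bow below 0.07 rad and linear speed of clip1 below 0.02 m/s) or (x of clip2 in the frame of post1 between -0.006 and 0.006 m and y of clip2 in the frame of post1 between -0.005 and 0.005 m and z of clip2 in the frame of post1 between 0.038 and 0.048 m and angle between the x axis of clip2 and the x axis of post1, either way round below 0.3 rad and value of joint clip2_bow below 0.07 rad and linear speed of clip2 below 0.02 m/s) or (x of clip3 in the frame of post1 between -0.006 and 0.006 m and y of clip3 in the frame of post1 between -0.005 and 0.005 m and z of clip3 in the frame of post1 between 0.038 and 0.048 m and angle between the x axis of clip3 and the x axis of post1, either way round below 0.3 rad and value of joint clip3_bow below 0.07 rad and linear speed of clip3 below 0.02 m/s) or (x of clip4 in the frame of post1 between -0.006 and 0.006 m and y of clip4 in the frame of post1 between -0.005 and 0.005 m and z of clip4 in the frame of post1 between 0.038 and 0.048 m and angle between the x axis of clip4 and the x axis of post1, either way round below 0.3 rad and value of joint clip4_bow below 0.07 rad and linear speed of clip4 below 0.02 m/s)) and (distance between post2 and socket1 below 0.004 m or distance between post2 and socket2 below 0.004 m or distance between post2 and socket3 below 0.004 m or distance between post2 and socket4 below 0.004 m) and ((x of clip1 in the frame of post2 between -0.006 and 0.006 m and y of clip1 in the frame of post2 between -0.005 and 0.005 m and z of clip1 in the frame of post2 between 0.038 and 0.048 m and angle between the x axis of clip1 and the x axis of post2, either way round below 0.3 rad and value of joint clip1_bow below 0.07 rad and linear speed of clip1 below 0.02 m/s) or (x of clip2 in the frame of post2 between -0.006 and 0.006 m and y of clip2 in the frame of post2 between -0.005 and 0.005 m and z of clip2 in the frame of post2 between 0.038 and 0.048 m and angle between the x axis of clip2 and the x axis of post2, either way round below 0.3 rad and value of joint clip2_bow below 0.07 rad and linear speed of clip2 below 0.02 m/s) or (x of clip3 in the frame of post2 between -0.006 and 0.006 m and y of clip3 in the frame of post2 between -0.005 and 0.005 m and z of clip3 in the frame of post2 between 0.038 and 0.048 m and angle between the x axis of clip3 and the x axis of post2, either way round below 0.3 rad and value of joint clip3_bow below 0.07 rad and linear speed of clip3 below 0.02 m/s) or (x of clip4 in the frame of post2 between -0.006 and 0.006 m and y of clip4 in the frame of post2 between -0.005 and 0.005 m and z of clip4 in the frame of post2 between 0.038 and 0.048 m and angle between the x axis of clip4 and the x axis of post2, either way round below 0.3 rad and value of joint clip4_bow below 0.07 rad and linear speed of clip4 below 0.02 m/s)) and (distance between post3 and socket1 below 0.004 m or distance between post3 and socket2 below 0.004 m or distance between post3 and socket3 below 0.004 m or distance between post3 and socket4 below 0.004 m) and ((x of clip1 in the frame of post3 between -0.006 and 0.006 m and y of clip1 in the frame of post3 between -0.005 and 0.005 m and z of clip1 in the frame of post3 between 0.038 and 0.048 m and angle between the x axis of clip1 and the x axis of post3, either way round below 0.3 rad and value of joint clip1_bow below 0.07 rad and linear speed of clip1 below 0.02 m/s) or (x of clip2 in the frame of post3 between -0.006 and 0.006 m and y of clip2 in the frame of post3 between -0.005 and 0.005 m and z of clip2 in the frame of post3 between 0.038 and 0.048 m and angle between the x axis of clip2 and the x axis of post3, either way round below 0.3 rad and value of joint clip2_bow below 0.07 rad and linear speed of clip2 below 0.02 m/s) or (x of clip3 in the frame of post3 between -0.006 and 0.006 m and y of clip3 in the frame of post3 between -0.005 and 0.005 m and z of clip3 in the frame of post3 between 0.038 and 0.048 m and angle between the x axis of clip3 and the x axis of post3, either way round below 0.3 rad and value of joint clip3_bow below 0.07 rad and linear speed of clip3 below 0.02 m/s) or (x of clip4 in the frame of post3 between -0.006 and 0.006 m and y of clip4 in the frame of post3 between -0.005 and 0.005 m and z of clip4 in the frame of post3 between 0.038 and 0.048 m and angle between the x axis of clip4 and the x axis of post3, either way round below 0.3 rad and value of joint clip4_bow below 0.07 rad and linear speed of clip4 below 0.02 m/s)) and (distance between post4 and socket1 below 0.004 m or distance between post4 and socket2 below 0.004 m or distance between post4 and socket3 below 0.004 m or distance between post4 and socket4 below 0.004 m) and ((x of clip1 in the frame of post4 between -0.006 and 0.006 m and y of clip1 in the frame of post4 between -0.005 and 0.005 m and z of clip1 in the frame of post4 between 0.038 and 0.048 m and angle between the x axis of clip1 and the x axis of post4, either way round below 0.3 rad and value of joint clip1_bow below 0.07 rad and linear speed of clip1 below 0.02 m/s) or (x of clip2 in the frame of post4 between -0.006 and 0.006 m and y of clip2 in the frame of post4 between -0.005 and 0.005 m and z of clip2 in the frame of post4 between 0.038 and 0.048 m and angle between the x axis of clip2 and the x axis of post4, either way round below 0.3 rad and value of joint clip2_bow below 0.07 rad and linear speed of clip2 below 0.02 m/s) or (x of clip3 in the frame of post4 between -0.006 and 0.006 m and y of clip3 in the frame of post4 between -0.005 and 0.005 m and z of clip3 in the frame of post4 between 0.038 and 0.048 m and angle between the x axis of clip3 and the x axis of post4, either way round below 0.3 rad and value of joint clip3_bow below 0.07 rad and linear speed of clip3 below 0.02 m/s) or (x of clip4 in the frame of post4 between -0.006 and 0.006 m and y of clip4 in the frame of post4 between -0.005 and 0.005 m and z of clip4 in the frame of post4 between 0.038 and 0.048 m and angle between the x axis of clip4 and the x axis of post4, either way round below 0.3 rad and value of joint clip4_bow below 0.07 rad and linear speed of clip4 below 0.02 m/s))); the robot touches nothing.
It fails at once if a post squeezed with more than 48 N a finger (contact force between the fingers and post1 above 96 N or contact force between the fingers and post2 above 96 N or contact force between the fingers and post3 above 96 N or contact force between the fingers and post4 above 96 N).
It fails at once if a bystander (foil cups, label pad, timer) shoved more than 4 cm (distance of any of foil_cups, label_block, kitchen_timer from where it was at the start of the episode above 0.04 m).
Of post1, post2, post3, post4 only 3 to 4 are there at a start; the rules pass over those that are not, and their reading is None.
At some moment in a run one of clip1, clip2, clip3, clip4 may be knocked a few centimetres aside while the robot is not near it.
It also fails if it takes over 210 s, if anything falls off the work surface, if the arm or the gripper's body presses on something with over 40 N, if the wrist force passes 120 N, or if a joint passes its speed limit or range.

## Working session

There is one attempt and no reset: what is moved stays moved. The work goes in short steps, Python scripts to look and compute and a shell command to move; the robot and the scene stay as the last step left them, time stands still between calls to the robot, and variables do not carry over. Pictures are saved under pics/ and viewed, at most 14 in all, crops included, and the job is handed in when it is done.

```bash
ls; mkdir -p pics; python3 - <<'E'
from bench import robot
import cv2
for n in("scene","top"):
    s=robot.snapshot(n);cv2.imwrite(f"pics/{n}0.png",s["color"])
    print(n,s["fx"],s["fy"],s["cx"],s["cy"],s["k1"]);print(s["extrinsics"].round(4) if hasattr(s["extrinsics"],"round") else s["extrinsics"])
print(robot.get_obs(),robot.tcp_to_grasp)
E
```

```text
bench.py
nudge.py
pics
scene 453.31596777172683 453.31596777172683 321.5434823621697 200.80031773615326 0.03583680225655657
[[-0.7623 -0.6472 -0.0057  0.4326]
 [-0.4823  0.5739 -0.6619  0.2115]
 [ 0.4316 -0.5018 -0.7496  1.1927]
 [ 0.      0.      0.      1.    ]]
top 436.49550835629464 436.49550835629464 320.1320308134338 192.3796961658376 -0.03884623203417632
[[ 0.0331 -0.9995  0.0024  0.0699]
 [-0.9765 -0.0328 -0.2131  0.5062]
 [ 0.2131  0.0047 -0.977   1.524 ]
 [ 0.      0.      0.      1.    ]]
{'time': 0.1, 'joint_positions': array([-1.35507763e+00,  8.78870621e-02,  1.37207930e+00, -2.25032842e-05,
        1.68360257e+00, -1.03087569e-01]), 'qvel': array([-0.00116374,  0.0011554 , -0.00221233, -0.00111299, -0.00085599,
        0.00050435]), 'joint_torque': array([ 2.67733834e-03, -3.41250837e+01, -3.03303301e+01,  7.20623578e-02,
        3.03708692e-02, -9.54014263e-05]), 'tool_pos': array([ 0.17227759, -0.52180693,  0.20443005]), 'ee_rot': array([-3.13962457e+00, -1.81122268e-04,  3.18803571e-01]), 'wrist_force': array([ 0.22894616,  0.18531047, -0.56193691]), 'wrist_torque': array([-0.04857391,  0.00738303, -0.00060773]), 'finger_force': 0.0, 'width': 0.09392247348994892} 0.0188
```

View pics/scene0.png

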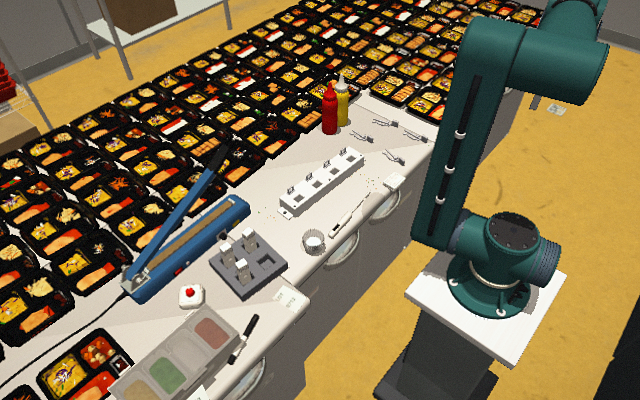

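View pics/top0.png

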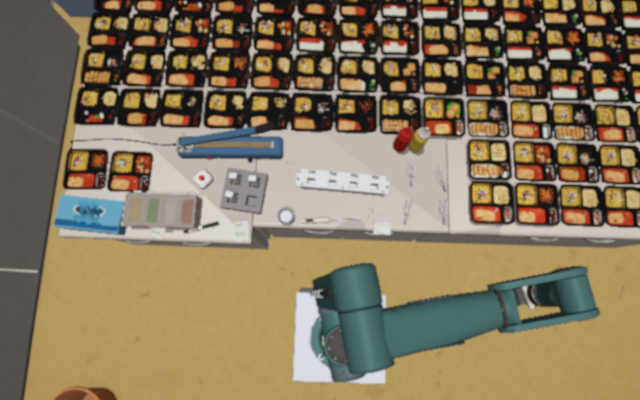

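The scene view shows the rack with 3 posts at about (247,262), the rail at (322,182) and 4 clips at about (360-415,120-160). I'll enlarge both.

```bash
python3 - <<'E'
import cv2
s=cv2.imread("pics/scene0.png");t=cv2.imread("pics/top0.png")
r=lambda a,k:cv2.resize(a,None,fx=k,fy=k,interpolation=cv2.INTER_CUBIC)
cv2.imwrite("pics/s1.png",r(s[105:305,200:440],3)[:600])
cv2.imwrite("pics/t1.png",r(t[120:245,210:460],3.2))
E
```

```text
(no output)
```

View pics/s1.png

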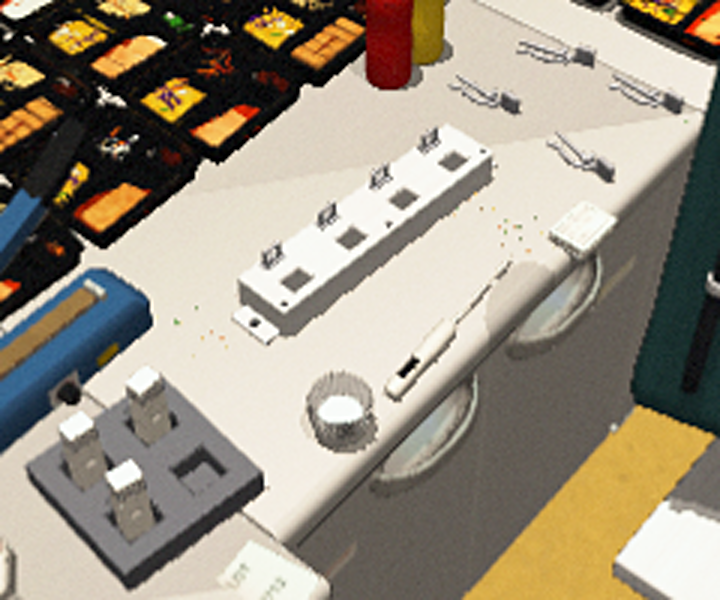

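View pics/t1.png

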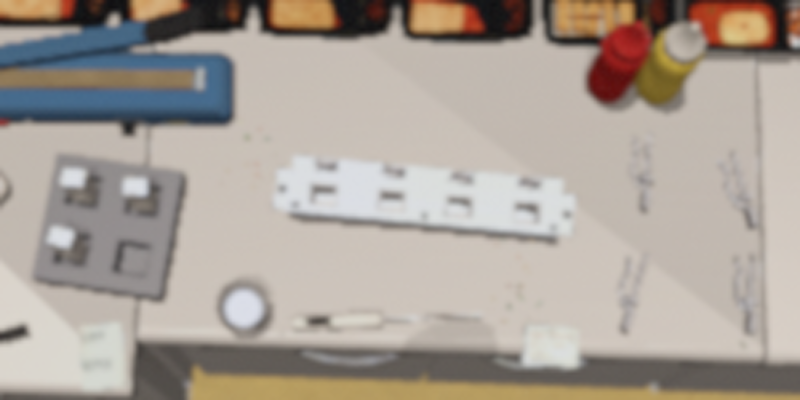

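Three posts stand in the rack, with its −y/−x pocket empty. There are four clips right of the rail, tabs (dark blocks) towards the robot and legs pointing +x. Next I'll zoom for the hole directions and bow sides, and write the helpers.

```bash
cat > h.py <<'E'
import numpy as np,cv2
from bench import robot
from scipy.spatial.transform import Rotation as Ro
class Cam:
    def __init__(s,n,snap=None):
        d=snap or robot.snapshot(n);s.im=d["color"];s.E=np.array(d["extrinsics"])
        s.K=np.array([[d["fx"],0,d["cx"]],[0,d["fy"],d["cy"]],[0,0,1.]]);s.D=np.array([d["k1"],0,0,0.])
        s.R,s.t=s.E[:3,:3],s.E[:3,3];s.c=-s.R.T@s.t
    def proj(s,P):
        return cv2.projectPoints(np.float64(P).reshape(-1,1,3),cv2.Rodrigues(s.R)[0],s.t,s.K,s.D)[0].reshape(-1,2)
    def ray(s,uv):
        q=cv2.undistortPoints(np.float64(uv).reshape(-1,1,2),s.K,s.D).reshape(-1,2)
        return np.c_[q,np.ones(len(q))]@s.R
    def plane(s,uv,z):
        d=s.ray(uv);return s.c+d*((z-s.c[2])/d[:,2])[:,None]
def tri(a,ua,b,ub):
    da,db=a.ray(ua)[0],b.ray(ub)[0];L=np.linalg.lstsq(np.c_[da,-db],b.c-a.c,rcond=None)[0]
    p,q=a.c+L[0]*da,b.c+L[1]*db;return (p+q)/2,np.linalg.norm(p-q)
def go(target,yaw=None):
    "shift in tool axes from the measured pose to world target"
    o=robot.get_obs();R=Ro.from_euler('xyz',o["ee_rot"])
    print("tcp",o["tool_pos"].round(4),"rpy",o["ee_rot"].round(4),"tool shift",R.inv().apply(np.array(target)-o["tool_pos"]).round(4),
      "" if yaw is None else "turn %.3f"%(-(yaw-o["ee_rot"][2])))
E
python3 - <<'E'
import cv2,numpy as np
s=cv2.imread("pics/scene0.png")
r=lambda a,k:cv2.resize(a,None,fx=k,fy=k,interpolation=cv2.INTER_CUBIC)
a=r(s[222:302,205:295],7);b=r(s[112:172,345:435],7)
im=np.vstack([a,b]);h=im.shape[0];cv2.imwrite("pics/z1.png",cv2.resize(np.hstack([r(s[222:302,205:290],4.7)[:376],r(s[112:172,345:435],4.4)[:376] if 0 else cv2.copyMakeBorder(r(s[112:172,345:435],4.4),0,112,0,0,0)]),None,fx=1,fy=1))
E
python3 -c "
import cv2;print(cv2.imread('pics/z1.png').shape)"
```

```text
(376, 796, 3)
```

View pics/z1.png

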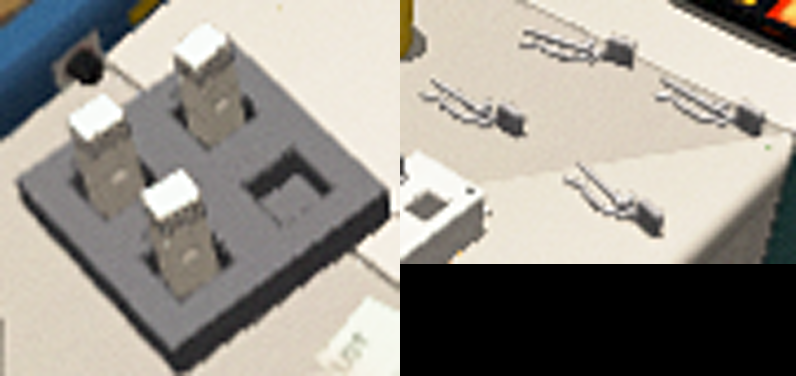

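Post holes face −x (towards the robot) with small yaw differences. Each clip has its tab nearest the robot, the tip towards +x and the bow on the +y side. Measuring now.

```bash
cat > meas.py <<'E'
from h import *
def up(im,x0,x1,y0,y1,k=6): return cv2.resize(im[y0:y1,x0:x1],None,fx=k,fy=k,interpolation=cv2.INTER_CUBIC)
def blobs(mask,x0,y0,k,amin):
    cs,_=cv2.findContours(mask,cv2.RETR_CCOMP,cv2.CHAIN_APPROX_NONE)
    return [(c.reshape(-1,2)+.5)/k-.5+[x0,y0] for c in cs if cv2.contourArea(c)>amin*k*k]
def rect(P):
    (c,(w,h),a)=cv2.minAreaRect(np.float32(P[:,:2]*1000)); b=cv2.boxPoints((c,(w,h),a))/1000
    e=b[1]-b[0] if np.linalg.norm(b[1]-b[0])>np.linalg.norm(b[2]-b[1]) else b[2]-b[1]
    yaw=np.arctan2(-e[0],e[1]); yaw=(yaw+np.pi/2)%np.pi-np.pi/2   # long side = y axis
    return np.array(c)/1000,sorted((round(w,1),round(h,1))),round(float(yaw),3)
def posts(cam,box,z,thr=225):
    x0,x1,y0,y1=box;g=up(cv2.cvtColor(cam.im,cv2.COLOR_BGR2GRAY),*box)
    return [rect(cam.plane(b,z)) for b in blobs((g>thr).astype(np.uint8),x0,y0,6,20)]
def tabs(cam,box,thr=85):
    x0,x1,y0,y1=box;g=up(cv2.cvtColor(cam.im,cv2.COLOR_BGR2GRAY),*box)
    return blobs((g<thr).astype(np.uint8),x0,y0,6,15)
E
python3 - <<'E'
from meas import *
c=Cam("scene")
g=cv2.cvtColor(c.im,cv2.COLOR_BGR2GRAY)
print("posts");[print(p) for p in posts(c,(205,295,222,302),.094)]
print("sockets at z=.040")
m=up(g,270,370,140,225)
for b in blobs((m<190).astype(np.uint8),270,140,6,8):
    if b[:,0].max()<369 and len(b)<400: print(b.mean(0).round(1),np.ptp(b,axis=0).round(1),rect(c.plane(b,.04)))
print("rail top");
for b in blobs((m>215).astype(np.uint8),270,140,6,300):
    a=cv2.approxPolyDP(np.float32(b),1.2,True).reshape(-1,2);print(a.round(1).tolist());print(rect(c.plane(b,.04)))
print("tabs")
for b in tabs(c,(345,435,112,172)):
    print(b.mean(0).round(1),np.ptp(b,axis=0).round(1),c.plane([b.mean(0)],.009).round(4))
E
```

```text
posts
(array([0.33225214, 0.40583191]), [44.4, 51.3], -1.39)
(array([0.48012158, 0.41059726]), [20.3, 25.1], -0.254)
(array([0.54855804, 0.40198083]), [21.1, 24.8], -0.111)
(array([0.4600387 , 0.30045776]), [142.8, 232.4], 1.565)
sockets at z=.040
[347.5 220.1] [ 9.2 10. ] (array([0.38726016, 0.09703374]), [8.5, 44.8], 0.077)
[284.4 212.2] [3.8 3.2] (array([0.54410413, 0.19192943]), [10.1, 11.7], 0.137)
[357.4 206.1] [12.2 13.2] (array([0.39771378, 0.03821949]), [6.2, 62.1], 0.084)
[298.5 197.9] [10.8  8.2] (array([0.55061877, 0.12479244]), [22.1, 29.0], -0.043)
[290.3 190. ] [7.5 9.2] (array([0.58943823, 0.11632982]), [24.5, 33.1], -0.228)
[316.8 183.9] [10.3  7.8] (array([0.54625018, 0.04780968]), [23.8, 28.0], 0.001)
[308.8 176.7] [7.3 9.5] (array([0.58498553, 0.0389779 ]), [20.3, 40.7], 0.09)
[334.1 170.8] [9.8 7.3] (array([ 0.54199261, -0.03007941]), [23.6, 28.1], -0.06)
[326.6 163.7] [7.8 8.7] (array([ 0.58000128, -0.0400426 ]), [22.0, 42.0], -0.047)
[350.6 158.4] [10.   6.8] (array([ 0.53733661, -0.10743836]), [23.6, 27.7], -0.041)
[342.7 151.2] [7.8 9. ] (array([ 0.57697809, 
[... 1462 characters left out ...]
.20001220703125, 211.39999389648438], [276.8999938964844, 209.8000030517578], [287.8999938964844, 218.60000610351562], [292.20001220703125, 214.8000030517578], [282.20001220703125, 206.8000030517578], [279.3999938964844, 206.60000610351562], [278.6000061035156, 197.1999969482422], [294.79998779296875, 208.39999389648438]]
(array([0.5124198 , 0.03666843]), [96.8, 351.6], -0.27)
tabs
[401.1 161.9] [5.3 6.7] [[ 0.4195 -0.2266  0.009 ]]
[431.8 160.4] [ 8.  25.3] [[ 0.3467 -0.2968  0.009 ]]
[369.5 139.6] [5.7 5.7] [[ 0.5638 -0.2496  0.009 ]]
[423.9 139.4] [6.3 6. ] [[ 0.4221 -0.3693  0.009 ]]
[394.3 124.1] [6.2 5.3] [[ 0.546  -0.3728  0.009 ]]
[422.3 116.4] [28.  12.5] [[ 0.4933 -0.4731  0.009 ]]
```

```bash
python3 - <<'E'
from meas import *
c=Cam("scene");t=Cam("top")
for th in (195,210,220): print(th,[p for p in posts(c,(215,275,225,282),.094,th) if p[1][1]<35])
g=cv2.cvtColor(t.im,cv2.COLOR_BGR2GRAY);m=up(g,220,270,165,215)
for b in blobs((m>185).astype(np.uint8),220,165,6,15): print("top cam",rect(t.plane(b,.094)))
m=up(g,295,392,165,196)
for b in blobs((m<170).astype(np.uint8),295,165,6,8): print("topsock",rect(t.plane(b,.04)))
# clip axes
g=cv2.cvtColor(c.im,cv2.COLOR_BGR2GRAY)
for (u,v) in [(401.1,161.9),(369.5,139.6),(423.9,139.4),(394.3,124.1)]:
    x0,x1,y0,y1=int(u-34),int(u+7),int(v-18),int(v+7)
    m=up(g,x0,x1,y0,y1)
    bg=cv2.medianBlur(cv2.morphologyEx(m,cv2.MORPH_CLOSE,np.ones((61,61))),21)
    for b in blobs((m.astype(int)<bg*.8).astype(np.uint8),x0,y0,6,25):
        P=c.plane(b,.003)[:,:2];l=cv2.fitLine(np.float32(P),cv2.DIST_L2,0,.001,.001).ravel()
        ext=(P-l[2:])@l[:2];print((u,v),"cen",l[2:].round(4),"yaw %.3f"%np.arctan2(l[1],l[0]),"len",np.ptp(ext).round(4))
E
```

```text
195 [(array([0.49170654, 0.47917191]), [15.6, 34.8], 1.492), (array([0.48011673, 0.41064151]), [21.6, 26.4], -0.251)]
210 [(array([0.49152206, 0.47851874]), [13.1, 33.1], 1.461), (array([0.48013196, 0.41062161]), [21.1, 25.7], -0.254)]
220 [(array([0.48015683, 0.41061929]), [20.5, 25.5], -0.245), (array([0.54905334, 0.40186258]), [21.9, 25.7], -0.128)]
top cam (array([0.40732584, 0.38336508]), [19.2, 109.3], -0.133)
top cam (array([0.48009332, 0.40969028]), [19.9, 26.1], -0.24)
top cam (array([0.54033984, 0.33147928]), [18.7, 25.8], -0.021)
top cam (array([0.54830688, 0.40146008]), [19.7, 26.4], -0.027)
top cam (array([0.49977072, 0.28787848]), [44.1, 181.5], -1.512)
top cam (array([0.54120264, 0.3843139 ]), [97.4, 122.9], 0.083)
topsock (array([0.51434204, 0.00765617]), [12.7, 308.5], -0.057)
topsock (array([ 0.54417578, -0.1112963 ]), [10.6, 25.4], -0.249)
topsock (array([ 0.5488808 , -0.03353579]), [8.9, 24.6], -0.2)
topsock (array([0.55253076, 0.04501215]), [8.8, 24.5], 0.034)
topsock (array([0.55622009, 0.12354493]), [10.1, 25.7], 0.036)
topsock (array([ 0.57300647, -0.11378242]), [8.6, 20.8], -0.22)
(401.1, 161.9) cen [ 0.4577 -0.2327] yaw -0.117 len 0.0979
(369.5, 139.6) cen [ 0.6016 -0.2483] yaw 0.109 len 0.0987
(369.5, 139.6) cen [ 0.6903 -0.25  ] yaw -1.463 len 0.0972
(423.9, 139.4) cen [ 0.4647 -0.372 ] yaw 0.017 len 0.1026
(423.9, 139.4) cen [ 0.5517 -0.3794] yaw -1.097 len 0.037
(394.3, 124.1) cen [ 0.5936 -0.3722] yaw -0.002 len 0.1314
```

Two-camera agreement is about 1 mm. The posts are at (.540,.3315), (.480,.410) and (.549,.402), and the socket mouths run along (.551,.125)…(.537,-.107), rail yaw ≈ -0.057. Moving towards the first post.

Units first: shifts go in cm and turns go in units of 0.25 rad. So -0.04 m is -4, -0.036 m is -3.6, 0.1 rad is 0.4.

```bash
python3 nudge.py '[[[0.05, 0, 0, 0, 0.4], [0.05, 0, 0, 0, 0.4], [0.05, 0, 0, 0, 0.4], [0.05, 0, 0, 0, 0.4], [0.05, 2, -3.6, 0, 0], [0.05, 2, -3.6, 0, 0], [0.05, 2, -3.6, 0, 0], [0.05, 2, -3.6, 0, 0], [0.05, 2, -3.6, 0, 0], [0.05, 2, -3.6, 0, 0], [0.05, 2, -3.6, 0, 0], [0.05, 2, -3.6, 0, 0], [0.05, 2, -3.6, 0, 0], [0.05, 2, -3.6, 0, 0], [0.05, 1, -4, 0, 0], [0.05, 1, -4, 0, 0], [0.05, 1, -4, 0, 0], [0.05, 1, -4, 0, 0], [0.05, 1, -4, 0, 0], [0.05, 1, -4, 0, 0]]]'; python3 -c "
from h import *
go([.540,.3315,.16],-.08)"
```

```text
time: 1.92
tool_pos: [0.4803, 0.0568, 0.2056]
ee_rot: [3.141, -0.001, -0.081]
wrist_force: [0.2, -0.4, 0.7]
width: 0.0502
finger_force: 0.0
tcp [0.4803 0.0568 0.2056] rpy [ 3.1414e+00 -5.0000e-04 -8.0900e-02] tool shift [ 0.0372 -0.2786  0.0455] turn -0.001
```

In the tool's units: -0.04 m is -4, -0.036 m is -3.6.

```bash
python3 nudge.py '[[[0.05, 0.5, -4, 0, 0], [0.05, 0.5, -4, 0, 0], [0.05, 0.5, -4, 0, 0], [0.05, 0.5, -4, 0, 0], [0.05, 0.5, -4, 0, 0], [0.05, 0.5, -4, 0, 0], [0.05, 0.7, -3.6, 0, 0], [0.05, 0, 0, 2.3, 0], [0.05, 0, 0, 2.3, 0], [0.05, 0, 0, 0, 0], [0.05, 0, 0, 0, 0]]]'; python3 -c "
from h import *
from meas import *
go([.540,.3315,.064],-.08)
c=Cam('scene');cv2.imwrite('pics/a1.png',up(c.im,200,310,180,290,5))"
```

```text
time: 2.83
tool_pos: [0.5384, 0.3263, 0.1574]
ee_rot: [3.139, 0.004, -0.081]
wrist_force: [0.6, -0.3, 0.3]
width: 0.0505
finger_force: 0.0
tcp [0.5384 0.3263 0.1574] rpy [ 3.139  0.004 -0.081] tool shift [ 0.0016 -0.0056  0.0933] turn -0.001
```

View pics/a1.png

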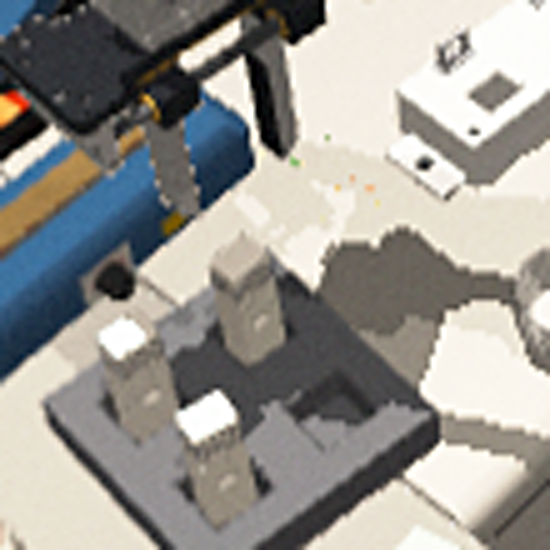

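The fingers straddle the post (top at crop (240,255)), so I'll go down and grip.

```bash
python3 nudge.py '[[[0.05, 0.16, -0.56, 0, 0], [0.05, 0, 0, 2.5, 0], [0.05, 0, 0, 2.5, 0], [0.05, 0, 0, 2, 0], [0.05, 0, 0, 2, 0], [0.05, 0, 0, 0.3, 0], [0.05, 0, 0, 0, 0], [0.02, 0, 0, 0, 0], [0.02, 0, 0, 0, 0], [0.02, 0, 0, 0, 0], [0.02, 0, 0, 0, 0], [0.02, 0, 0, 0, 0], [0.02, 0, 0, 0, 0]]]'; python3 -c "
from h import *
go([.540,.3315,.12],-.057)"
```

```text
time: 3.97
tool_pos: [0.5425, 0.3322, 0.0682]
ee_rot: [-3.141, -0.003, -0.081]
wrist_force: [0.0, -1.2, 4.9]
width: 0.0261
finger_force: 29.0
tcp [0.5425 0.3322 0.0682] rpy [-3.1408e+00 -2.9000e-03 -8.1400e-02] tool shift [-0.0023  0.0009 -0.0518] turn -0.024
```

In the tool's units: 0.04 m is 4, 0.03 m is 3, -0.024 rad is -0.096.

```bash
python3 nudge.py '[[[0.02, 0, 0, -2.5, 0], [0.02, 0, 0, -2.5, 0], [0.02, 0, 0, -2.5, 0], [0.02, 0, 0, -1, -0.096], [0.02, 0, 3, 0, 0], [0.02, 0.4, 4, 0, 0], [0.02, 0.4, 4, 0, 0], [0.02, 0.4, 4, 0, 0], [0.02, 0, 3, 0, 0], [0.02, 0, 2, 0, 0], [0.02, 0, 0, 0, 0], [0.02, 0, 0, 0, 0], [0.02, 0, 0, 0, 0]]]'; python3 -c "
from h import *
go([.5530,.1247,.10],-.057)
c=Cam('scene');t=Cam('top')
from meas import *
cv2.imwrite('pics/a2.png',np.hstack([up(c.im,250,350,140,240,4),cv2.resize(up(t.im,280,350,140,210,5),(400,400))]))
"
```

```text
time: 5.05
tool_pos: [0.5418, 0.1325, 0.1507]
ee_rot: [-3.141, 0.001, -0.056]
wrist_force: [0.3, 0.4, -1.9]
width: 0.026
finger_force: 29.9
tcp [0.5418 0.1325 0.1507] rpy [-3.1409e+00  1.1000e-03 -5.6500e-02] tool shift [0.0117 0.0072 0.0507] turn 0.001
```

View pics/a2.png

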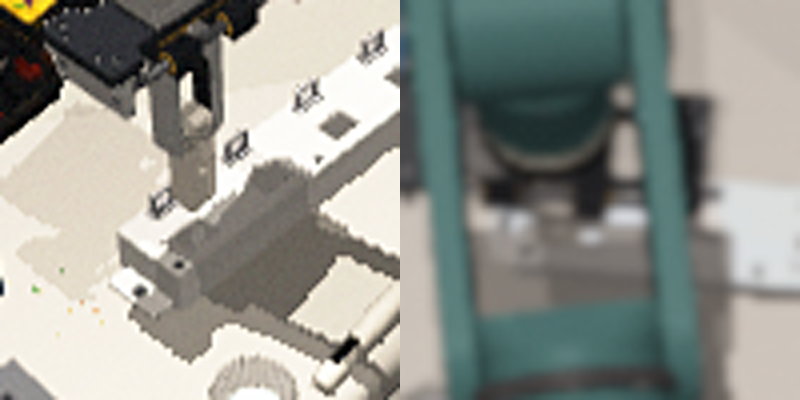

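The post is held upright above the rail. Align, then go down in force-checked steps.

In the tool's units: 0.02 m is 2, 0.0117 m is 1.17.

```bash
python3 nudge.py '[[[0.02, 1.17, 0.72, 0, 0], [0.02, 0, 0, 2, 0], [0.02, 0, 0, 2, 0], [0.02, 0, 0, 0, 0], [0.02, 0, 0, 0, 0], [0.02, 0, 0, 0, 0]]]'; python3 -c "
from h import *
go([.5530,.1247,.094],-.057)
c=Cam('scene')
from meas import *
cv2.imwrite('pics/a3.png',up(c.im,270,340,160,220,10))
"
```

```text
time: 5.65
tool_pos: [0.5542, 0.1243, 0.1122]
ee_rot: [-3.142, -0.001, -0.057]
wrist_force: [-0.1, -0.3, -1.2]
width: 0.0258
finger_force: 29.9
tcp [0.5542 0.1243 0.1122] rpy [-3.1415e+00 -1.1000e-03 -5.6500e-02] tool shift [-0.0012 -0.0004  0.0182] turn 0.000
```

View pics/a3.png

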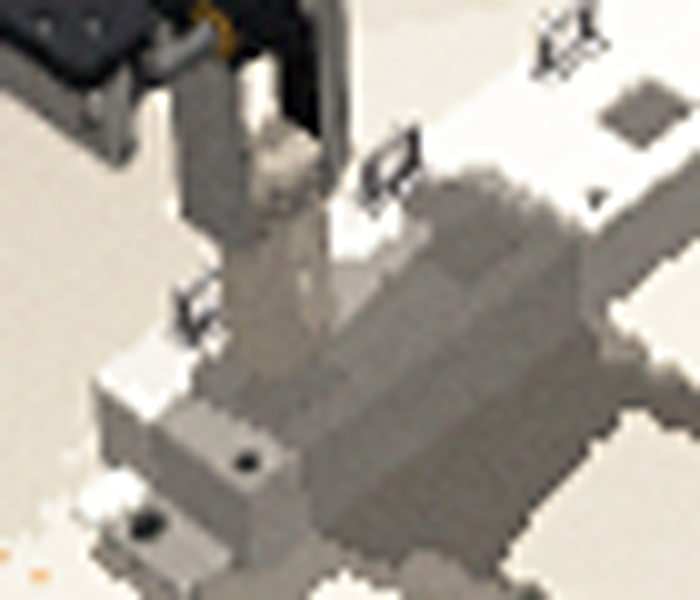

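It is hovering right over socket 1. Lowering.

```bash
python3 nudge.py '[[[0.02, -0.12, -0.04, 0.9, 0], [0.02, 0, 0, 0.9, 0], [0.02, 0, 0, 0.6, 0], [0.02, 0, 0, 0.6, 0], [0.02, 0, 0, 0, 0]]]'; python3 -c "
from h import *
o=robot.get_obs();print(o['wrist_force'],o['wrist_torque'],o['tool_pos'])"
```

```text
time: 6.12
tool_pos: [0.5525, 0.1234, 0.0801]
ee_rot: [3.14, -0.001, -0.058]
wrist_force: [3.7, -2.1, -5.0]
width: 0.026
finger_force: 30.0
[ 3.69137919 -2.08524994 -5.03434673] [-0.85755129 -0.8753282  -0.03076664] [0.55254176 0.12339725 0.08007876]
```

In the tool's units: 0.005 m is 0.5, 0.004 m is 0.4.

```bash
python3 nudge.py '[[[0.02, 0, 0, 0.5, 0], [0.02, 0, 0, 0.5, 0], [0.02, 0, 0, 0.4, 0], [0.02, 0, 0, 0, 0], [0.02, 0, 0, 0, 0]]]'; python3 -c "
from h import *
o=robot.get_obs();print(o['wrist_torque'],o['tool_pos'])"
```

```text
time: 6.53
tool_pos: [0.5527, 0.1233, 0.0673]
ee_rot: [3.14, -0.001, -0.058]
wrist_force: [2.3, -5.4, 0.2]
width: 0.0257
finger_force: 30.0
[-1.21460753 -0.42276277 -0.04274363] [0.55271921 0.12326496 0.06733882]
```

In the tool's units: 0.002 m is 0.2, 0.001 m is 0.1.

```bash
python3 nudge.py '[[[0.02, 0, 0, 0.2, 0], [0.02, 0, 0, 0.1, 0], [0.02, 0, 0, 0, 0]]]'; python3 nudge.py '[[[0.045, 0, 0, 0, 0], [0.045, 0, 0, 0, 0], [0.045, 0, 0, 0, 0], [0.045, 0, 0, -2, 0], [0.045, 0, 0, -4, 0], [0.045, 0, 0, -3.5, 0], [0.045, 0, -3.5, 0, 0.2], [0.045, 0, -4, 0, 0.2], [0.045, 0, -4, 0, 0.2], [0.045, 0, -4, 0, 0.12], [0.045, 0, 0, 0, 0], [0.045, 0, 0, 0, 0]]]';python3 -c "
from h import *
from meas import *
go([.4801,.4105,.13],-.2)
c=Cam('scene')
for th in (180,200,215,225): print([p for p in posts(c,(285,315,165,215),.093,th) if 18<p[1][1]<40])
"
```

```text
time: 6.78
tool_pos: [0.553, 0.1233, 0.0673]
ee_rot: [3.14, -0.003, -0.057]
wrist_force: [-2.0, -5.2, 9.7]
width: 0.0258
finger_force: 30.0
time: 7.78
tool_pos: [0.5718, 0.2803, 0.1575]
ee_rot: [3.141, 0.003, -0.233]
wrist_force: [1.0, -1.2, -0.1]
width: 0.0451
finger_force: 0.0
tcp [0.5718 0.2803 0.1575] rpy [ 3.1406e+00  3.1000e-03 -2.3280e-01] tool shift [-0.1192 -0.1056  0.0278] turn -0.033
[(array([0.55131281, 0.07699496]), [18.9, 33.8], 0.718)]
[(array([0.54944537, 0.07729776]), [20.0, 39.3], 0.09)]
[]
[]
```

```bash
python3 nudge.py '[[[0.05, -3, -2.7, 0, 0], [0.05, -3, -2.7, 0, 0], [0.05, -3, -2.7, 0, 0], [0.05, -2.9, -2.5, 0, 0], [0.05, 0, 0, 2, 0], [0.05, 0, 0, 0, 0], [0.05, 0, 0, 0, 0], [0.05, 0, 0, 0, 0]]]'; python3 -c "
from h import *
go([.4801,.4105,.064],-.24)"
```

```text
time: 8.5
tool_pos: [0.4829, 0.4071, 0.1396]
ee_rot: [3.141, 0.0, -0.239]
wrist_force: [0.3, 0.5, -0.3]
width: 0.05
finger_force: 0.0
tcp [0.4829 0.4071 0.1396] rpy [ 3.1409e+00  1.0000e-04 -2.3940e-01] tool shift [-0.0035 -0.0027  0.0756] turn 0.001
```

```bash
python3 nudge.py '[[[0.05, -0.35, -0.27, 0, 0], [0.05, 0, 0, 2.5, 0], [0.05, 0, 0, 2.5, 0], [0.05, 0, 0, 2, 0], [0.05, 0, 0, 0.56, 0], [0.05, 0, 0, 0, 0], [0.05, 0, 0, 0, 0], [0.02, 0, 0, 0, 0], [0.02, 0, 0, 0, 0], [0.02, 0, 0, 0, 0], [0.02, 0, 0, 0, 0], [0.02, 0, 0, 0, 0], [0.02, 0, 0, 0, 0]]]'; python3 -c "
from h import *
go([.4801,.4105,.064],-.24)"
```

```text
time: 9.58
tool_pos: [0.4799, 0.4125, 0.065]
ee_rot: [-3.14, -0.001, -0.237]
wrist_force: [-0.5, -0.2, 3.7]
width: 0.0259
finger_force: 30.0
tcp [0.4799 0.4125 0.065 ] rpy [-3.1405e+00 -1.3000e-03 -2.3720e-01] tool shift [0.0007 0.0019 0.001 ] turn 0.003
```

In the tool's units: 0.04 m is 4, 0.03 m is 3, -0.06 rad is -0.24.

```bash
python3 nudge.py '[[[0.02, 0, 0, -2.5, 0], [0.02, 0, 0, -2.5, 0], [0.02, 0, 0, -2.5, 0], [0.02, 0, 0, -1, -0.24], [0.02, 0, 3, 0, -0.24], [0.02, 0.5, 4, 0, -0.24], [0.02, 1, 4, 0, 0], [0.02, 1, 4, 0, 0], [0.02, 1, 4, 0, 0], [0.02, 1, 4, 0, 0], [0.02, 1, 4, 0, 0], [0.02, 1, 4, 0, 0], [0.02, 0.5, 3, 0, 0], [0.02, 0, 2, 0, 0], [0.02, 0, 0, 0, 0], [0.02, 0, 0, 0, 0], [0.02, 0, 0, 0, 0]]]'; python3 -c "
from h import *
go([.5457,.0465,.11],-.057)"
```

```text
time: 11.0
tool_pos: [0.5225, 0.0499, 0.1485]
ee_rot: [-3.141, 0.001, -0.057]
wrist_force: [-0.3, -0.5, -0.5]
width: 0.0256
finger_force: 30.0
tcp [0.5225 0.0499 0.1485] rpy [-3.1408e+00  6.0000e-04 -5.6900e-02] tool shift [0.0234 0.0021 0.0385] turn 0.000
```

In the tool's units: 0.0234 m is 2.34, 0.02 m is 2.

```bash
python3 nudge.py '[[[0.02, 2.34, 0.21, 0, 0], [0.02, 0, 0, 2, 0], [0.02, 0, 0, 2, 0], [0.02, 0, 0, 0, 0], [0.02, 0, 0, 0, 0]]]'; python3 -c "
from h import *
go([.5457,.0465,.077],-.057)"
```

```text
time: 11.42
tool_pos: [0.5447, 0.0472, 0.1074]
ee_rot: [-3.141, 0.004, -0.055]
wrist_force: [0.4, -0.5, -0.6]
width: 0.0258
finger_force: 30.0
tcp [0.5447 0.0472 0.1074] rpy [-3.1415  0.0038 -0.0551] tool shift [0.0011 0.0006 0.0304] turn 0.002
```

In the tool's units: 0.006 m is 0.6, 0.0005 m is 0.05.

```bash
python3 nudge.py '[[[0.02, 0.05, 0.05, 0.6, 0], [0.02, 0, 0, 0.6, 0], [0.02, 0, 0, 0.6, 0], [0.02, 0, 0, 0.6, 0], [0.02, 0, 0, 0.6, 0], [0.02, 0, 0, 0, 0]]]'; python3 -c "
from h import *
go([.5457,.0465,.064],-.057)"
```

```text
time: 11.92
tool_pos: [0.5454, 0.0451, 0.0771]
ee_rot: [3.141, 0.003, -0.057]
wrist_force: [-0.1, -0.3, -1.3]
width: 0.0258
finger_force: 30.0
tcp [0.5454 0.0451 0.0771] rpy [ 3.1414e+00  2.8000e-03 -5.7400e-02] tool shift [ 0.0003 -0.0014  0.0131] turn -0.000
```

```bash
python3 nudge.py '[[[0.02, 0, 0, 0.6, 0], [0.02, 0, 0, 0.5, 0], [0.02, 0, 0, 0.3, 0], [0.02, 0, 0, 0.1, 0], [0.02, 0, 0, 0, 0], [0.02, 0, 0, 0, 0]]]'; python3 nudge.py '[[[0.045, 0, 0, 0, 0], [0.045, 0, 0, 0, 0], [0.045, 0, 0, 0, 0], [0.045, 0, 0, -2, 0], [0.045, 0, 0, -4, 0], [0.045, 0, 0, -3, 0], [0.05, 0, -3.5, 0, 0.08], [0.05, 0, -4, 0, 0.08], [0.05, 0, -4, 0, 0.08], [0.05, 0, -4, 0, 0], [0.05, 0, -4, 0, 0], [0.05, 0, -4, 0, 0], [0.05, 0, -4, 0, 0], [0.05, 0, -4, 0, 0], [0.05, 0, 0, 0, 0], [0.05, 0, 0, 0, 0], [0.05, 0, 0, 0, 0]]]';python3 -c "
from h import *
go([.5487,.4018,.13],-.12)
"
```

```text
time: 12.42
tool_pos: [0.5466, 0.0451, 0.0639]
ee_rot: [3.142, -0.0, -0.057]
wrist_force: [0.1, -0.9, -0.8]
width: 0.0263
finger_force: 30.0
time: 13.83
tool_pos: [0.5787, 0.3582, 0.1535]
ee_rot: [3.141, 0.0, -0.117]
wrist_force: [-0.4, -0.6, 0.5]
width: 0.05
finger_force: 0.0
tcp [0.5787 0.3582 0.1535] rpy [ 3.1405e+00  2.0000e-04 -1.1690e-01] tool shift [-0.0349 -0.0399  0.0234] turn 0.003
```

```bash
python3 nudge.py '[[[0.05, -1.8, -2, 0, 0], [0.05, -1.7, -2, 0, 0], [0.05, 0, 0, 2.3, 0], [0.05, 0, 0, 0, 0], [0.05, 0, 0, 0, 0], [0.05, 0, 0, 0, 0]]]'; python3 -c "
from h import *
go([.5487,.4018,.064],-.11)
"
```

```text
time: 14.33
tool_pos: [0.5494, 0.4006, 0.1315]
ee_rot: [3.141, -0.0, -0.119]
wrist_force: [-0.2, -0.3, 0.0]
width: 0.0498
finger_force: 0.0
tcp [0.5494 0.4006 0.1315] rpy [ 3.1412e+00 -4.0000e-04 -1.1930e-01] tool shift [-0.0009 -0.0011  0.0675] turn -0.009
```

```bash
python3 nudge.py '[[[0.05, -0.1, -0.1, 2, 0], [0.05, 0, 0, 2, 0], [0.05, 0, 0, 2, 0], [0.05, 0, 0, 0.75, 0], [0.05, 0, 0, 0, 0], [0.05, 0, 0, 0, 0], [0.02, 0, 0, 0, 0], [0.02, 0, 0, 0, 0], [0.02, 0, 0, 0, 0], [0.02, 0, 0, 0, 0], [0.02, 0, 0, 0, 0], [0.02, 0, 0, 0, 0]]]'; python3 -c "
from h import *
go([.5487,.4018,.064],-.11)"
python3 nudge.py '[[[0.02, 0, 0, -2.5, 0], [0.02, 0, 0, -2.5, 0], [0.02, 0, 0, -2.5, 0], [0.02, 0, 0, -1, -0.12], [0.02, 0, 3, 0, -0.12], [0.02, 0, 4, 0, 0], [0.02, 0, 4, 0, 0], [0.02, 0, 4, 0, 0], [0.02, 0, 4, 0, 0], [0.02, 0, 4, 0, 0], [0.02, 0, 4, 0, 0], [0.02, 0, 4, 0, 0], [0.02, 0, 4, 0, 0], [0.02, 0, 4, 0, 0], [0.02, 0, 3, 0, 0], [0.02, 0, 2, 0, 0], [0.02, 0, 0, 0, 0], [0.02, 0, 0, 0, 0], [0.02, 0, 0, 0, 0]]]'; python3 -c "
from h import *
go([.542,-.0313,.109],-.057)"
```

```text
time: 15.33
tool_pos: [0.5483, 0.4037, 0.0645]
ee_rot: [-3.141, -0.002, -0.117]
wrist_force: [-0.7, -0.1, 3.2]
width: 0.026
finger_force: 30.0
tcp [0.5483 0.4037 0.0645] rpy [-3.1406e+00 -1.6000e-03 -1.1710e-01] tool shift [0.0006 0.0018 0.0005] turn -0.007
time: 16.92
tool_pos: [0.5216, -0.0351, 0.1481]
ee_rot: [-3.141, 0.001, -0.057]
wrist_force: [0.1, 0.3, -0.6]
width: 0.0256
finger_force: 30.0
tcp [ 0.5216 -0.0351  0.1481] rpy [-3.1407e+00  6.0000e-04 -5.6900e-02] tool shift [ 0.0202 -0.0049  0.039 ] turn 0.000
```

In the tool's units: 0.02 m is 2, -0.004 m is -0.4.

```bash
python3 nudge.py '[[[0.02, 2, -0.4, 0, 0], [0.02, 0, 0, 2, 0], [0.02, 0, 0, 2, 0], [0.02, 0, 0, 0, 0], [0.02, 0, 0, 0, 0]]]'; python3 -c "
from h import *
go([.5415,-.0322,.077],-.057)"
```

```text
time: 17.33
tool_pos: [0.5409, -0.0314, 0.107]
ee_rot: [-3.141, 0.004, -0.055]
wrist_force: [0.8, 1.1, 0.1]
width: 0.0257
finger_force: 30.0
tcp [ 0.5409 -0.0314  0.107 ] rpy [-3.1409  0.0037 -0.055 ] tool shift [0.0007 0.0008 0.03  ] turn 0.002
```

```bash
python3 nudge.py '[[[0.02, 0.03, 0.05, 0.6, 0], [0.02, 0, 0, 0.6, 0], [0.02, 0, 0, 0.6, 0], [0.02, 0, 0, 0.6, 0], [0.02, 0, 0, 0.6, 0], [0.02, 0, 0, 0, 0]]]'; python3 nudge.py '[[[0.02, 0, 0, 0.6, 0], [0.02, 0, 0, 0.5, 0], [0.02, 0, 0, 0.3, 0], [0.02, 0, 0, 0, 0], [0.02, 0, 0, 0, 0]]]'
```

```text
time: 17.83
tool_pos: [0.5412, -0.0334, 0.0766]
ee_rot: [-3.141, 0.003, -0.057]
wrist_force: [1.0, 0.2, -0.4]
width: 0.026
finger_force: 30.0
time: 18.25
tool_pos: [0.5422, -0.0335, 0.0643]
ee_rot: [3.142, 0.0, -0.057]
wrist_force: [-0.7, -0.7, -0.4]
width: 0.0261
finger_force: 30.0
```

In the tool's units: -0.04 m is -4, -0.02 m is -2.

```bash
python3 nudge.py '[[[0.045, 0, 0, 0, 0], [0.045, 0, 0, 0, 0], [0.045, 0, 0, 0, 0], [0.045, 0, 0, -2, 0], [0.045, 0, 0, -4, 0], [0.045, 0, 0, -4, 0], [0.045, -4, 0, 0, 0], [0.045, -4, 0, 0, 0], [0.045, -4, 0, 0, 0], [0.045, 0, 0, 0, 0], [0.045, 0, 0, 0, 0]]]'; cat > look.py <<'E'
import sys
from meas import *
c=Cam("scene");g=cv2.cvtColor(c.im,cv2.COLOR_BGR2GRAY)
for b in tabs(c,(345,432,112,180)):
    u,v=b.mean(0)
    if np.ptp(b,axis=0).max()>10: continue
    x0,x1,y0,y1=int(u-34),int(u+7),int(v-18),int(v+7);m=up(g,x0,x1,y0,y1)
    # tab faces seen: -x face & top; fit tab axis via clip outline
    bg=cv2.morphologyEx(m,cv2.MORPH_CLOSE,np.ones((61,61)))
    for q in blobs((m.astype(int)<bg*.8).astype(np.uint8),x0,y0,6,25):
        P=c.plane(q,.003)[:,:2];l=cv2.fitLine(np.float32(P),cv2.DIST_L2,0,.001,.001).ravel()
        if np.ptp((P-l[2:])@l[:2])>.08 and abs(l[0])>.7: print("tab px",[u.round(1),v.round(1)],"tab@z9",c.plane([[u,v]],.009)[0,:2].round(4),"cen",l[2:].round(4),"yaw %.3f"%np.arctan(l[1]/l[0]))
cv2.imwrite(sys.argv[1],np.hstack([up(c.im,345,440,105,180,4),up(c.im,270,370,130,205,4)]))
E
python3 look.py pics/b1.png
```

```text
time: 19.17
tool_pos: [0.4211, -0.0264, 0.1647]
ee_rot: [3.141, -0.002, -0.057]
wrist_force: [0.3, -0.8, -0.2]
width: 0.0446
finger_force: 0.0
tab px [np.float64(424.0), np.float64(139.4)] tab@z9 [ 0.4218 -0.3694] cen [ 0.4586 -0.3677] yaw 0.144
tab px [np.float64(374.0), np.float64(131.6)] tab@z9 [ 0.5769 -0.294 ] cen [ 0.6032 -0.2927] yaw 0.581
```

View pics/b1.png

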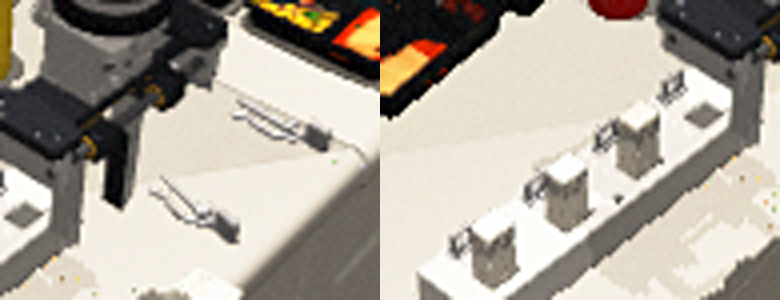

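All three posts stand in sockets 1–3. The near clip's tab is at px (401,160) and its leg tip about (385.7,149.5). Working out its pose.

```bash
python3 - <<'E'
from meas import *
c=Cam("scene")
g=cv2.cvtColor(c.im,cv2.COLOR_BGR2GRAY)
x0,x1,y0,y1=376,412,144,176;m=up(g,x0,x1,y0,y1)
for th in(90,110,130):
  for b in blobs((m<th).astype(np.uint8),x0,y0,6,12): print(th,b.mean(0).round(1),np.ptp(b,axis=0).round(1),c.plane([b.mean(0)],.012)[0].round(4))
print(c.plane([[385.7,149.5],[384,151.7]],.003).round(4))
for yaw in(-.1,-.2,-.3,-.4):
    d=np.array([np.cos(yaw),np.sin(yaw)]);t=np.array([.4185,-.2266])
    print(yaw,c.proj([[*(t+d*.084),.003],[*(t+d*.075+.0185*np.array([-d[1],d[0]])),.003],[*t,.024],[*t,0]]).round(1).tolist())
E
```

```text
90 [401.  161.9] [5.2 6.5] [ 0.4181 -0.2236  0.012 ]
110 [400.5 161.7] [7.7 6.8] [ 0.42   -0.2233  0.012 ]
110 [376.4 148.4] [ 2.5 10.7] [ 0.5177 -0.2254  0.012 ]
130 [409.8 173.7] [4.7 4.7] [ 0.3668 -0.1961  0.012 ]
130 [400.3 161.7] [8.5 7.3] [ 0.4205 -0.2232  0.012 ]
130 [376.5 148.5] [ 2.7 10.8] [ 0.5173 -0.2254  0.012 ]
[[ 0.4959 -0.2498  0.003 ]
 [ 0.4939 -0.2371  0.003 ]]
-0.1 [[381.6, 151.0], [380.0, 154.9], [401.9, 158.7], [401.0, 164.1]]
-0.2 [[383.4, 149.9], [381.2, 153.6], [401.9, 158.7], [401.0, 164.1]]
-0.3 [[385.3, 148.9], [382.5, 152.4], [401.9, 158.7], [401.0, 164.1]]
-0.4 [[387.3, 148.0], [384.1, 151.3], [401.9, 158.7], [401.0, 164.1]]
```

Units first: shifts go in cm and turns go in units of 0.25 rad. So 0.04 m is 4, 0.035 m is 3.5, 0.08 rad is 0.32.

```bash
python3 nudge.py '[[[0.045, 0, 3, 0, 0.32], [0.045, 0, 4, 0, 0.32], [0.045, 0, 4, 2, 0.32], [0.045, 2, 3.5, 2, 0], [0.045, 2, 3.5, 2, 0], [0.045, 0, 0, 2, 0], [0.045, 0, 0, 0, 0], [0.045, 0, 0, 0, 0]]]'; python3 -c "
from h import *
go([.4195,-.2237,.045],-.32)
c=Cam('scene');print(c.plane([[394.5,181]],.015))"
```

```text
time: 19.93
tool_pos: [0.4237, -0.2055, 0.0874]
ee_rot: [-3.14, 0.004, -0.298]
wrist_force: [-0.9, 0.5, 0.1]
width: 0.0448
finger_force: 0.0
tcp [ 0.4237 -0.2055  0.0874] rpy [-3.1403  0.0035 -0.2978] tool shift [0.0014 0.0186 0.0424] turn 0.022
[[ 0.38429592 -0.1360014   0.015     ]]
```

```bash
python3 nudge.py '[[[0.045, 0.14, 1.8, 0, 0.08], [0.045, 0, 0, 2, 0], [0.045, 0, 0, 2, 0], [0.045, 0, 0, 2, 0], [0.045, 0, 0, 0, 0], [0.045, 0, 0, 0, 0], [0.045, 0, 0, 0, 0]]]'; python3 -c "
from h import *
go([.4195,-.2237,.004],-.32)"
```

```text
time: 20.57
tool_pos: [0.4213, -0.2233, 0.0309]
ee_rot: [3.141, -0.004, -0.316]
wrist_force: [0.2, -0.7, 0.6]
width: 0.0451
finger_force: 0.0
tcp [ 0.4213 -0.2233  0.0309] rpy [ 3.1405 -0.0036 -0.3158] tool shift [-0.0017  0.0009  0.0269] turn 0.004
```

```bash
python3 nudge.py '[[[0.045, -0.15, 0.05, 1.2, 0], [0.045, 0, 0, 1, 0], [0.045, 0, 0, 0.4, 0], [0.045, 0, 0, 0, 0], [0.045, 0, 0, 0, 0], [0.004, 0, 0, 0, 0], [0.004, 0, 0, 0, 0], [0.004, 0, 0, 0, 0], [0.004, 0, 0, 0, 0], [0.004, 0, 0, 0, 0], [0.004, 0, 0, 0, 0], [0.004, 0, 0, 0, 0], [0.004, 0, 0, 0, 0]]]'; python3 -c "
from meas import *
go([.4195,-.2237,.06],-.057)
c=Cam('scene');cv2.imwrite('pics/b2.png',up(c.im,365,430,125,180,10))"
```

```text
time: 21.65
tool_pos: [0.4182, -0.2232, 0.0029]
ee_rot: [3.141, -0.0, -0.317]
wrist_force: [-0.8, 0.2, 1.6]
width: 0.0078
finger_force: 30.0
tcp [ 0.4182 -0.2232  0.0029] rpy [ 3.1412e+00 -3.0000e-04 -3.1720e-01] tool shift [ 0.0014  0.     -0.0571] turn -0.260
```

View pics/b2.png

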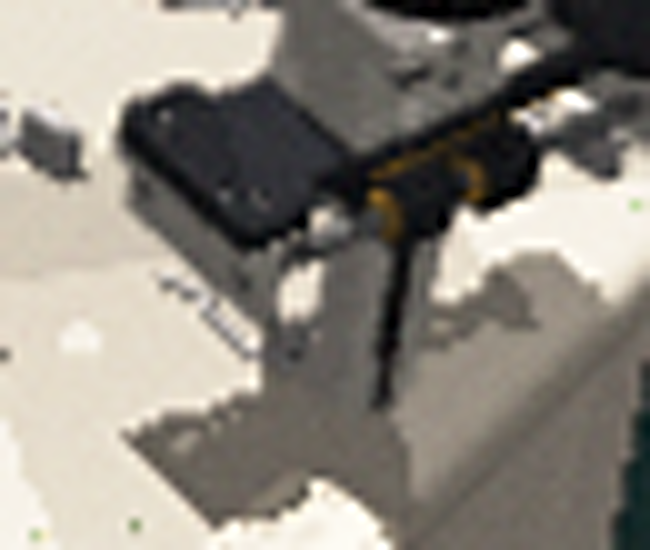

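The clip is gripped squarely (width 7.8 mm). Carrying it to a point before post 3.

In the tool's units: -0.04 m is -4, -0.03 m is -3, -0.09 rad is -0.36.

```bash
python3 nudge.py '[[[0.004, 0, 0, -2, 0], [0.004, 0, 0, -2.5, 0], [0.004, 0, 0, -2.5, -0.36], [0.004, 0, 0, 0, -0.36], [0.004, 0, 0, 0, -0.32], [0.004, 0, -3, 0, 0], [0.004, 0, -4, 0, 0], [0.004, 0.2, -4, 0, 0], [0.004, 0.2, -4, 0, 0], [0.004, 0.2, -3, 0, 0], [0.004, 0, -1.5, 0, 0], [0.004, 0, 0, 1, 0], [0.004, 0, 0, 0, 0], [0.004, 0, 0, 0, 0], [0.004, 0, 0, 0, 0]]]'; python3 -c "
from h import *
go([.4376,-.0277,.048],-.055)"
```

```text
time: 22.95
tool_pos: [0.4349, -0.0297, 0.0622]
ee_rot: [3.141, 0.001, -0.059]
wrist_force: [-0.6, 0.2, -1.4]
width: 0.0074
finger_force: 30.0
tcp [ 0.4349 -0.0297  0.0622] rpy [ 3.1413e+00  1.1000e-03 -5.8700e-02] tool shift [ 0.0026 -0.0021  0.0142] turn -0.004
```

```bash
python3 nudge.py '[[[0.004, 0.1, -0.2, 0.7, -0.016], [0.004, 0, 0, 0.7, 0], [0.004, 0, 0, 0, 0], [0.004, 0, 0, 0, 0], [0.004, 0, 0, 0, 0]]]'; python3 -c "
from meas import *
go([.4376,-.0277,.048],-.055)
c=Cam('scene');cv2.imwrite('pics/b3.png',up(c.im,315,385,140,200,9))
# predicted tip & hole mouth px
print(c.proj([[.4376+.085,-.0277-.0047,.048],[.5328,-.033,.048]]))"
```

```text
time: 23.37
tool_pos: [0.4363, -0.0271, 0.0485]
ee_rot: [3.141, 0.0, -0.054]
wrist_force: [1.1, 0.5, -0.2]
width: 0.0079
finger_force: 30.0
tcp [ 0.4363 -0.0271  0.0485] rpy [ 3.1415e+00  4.0000e-04 -5.3700e-02] tool shift [0.0014 0.0006 0.0005] turn 0.001
[[339.34954554 171.34518279]
 [336.90289991 169.74311985]]
```

View pics/b3.png

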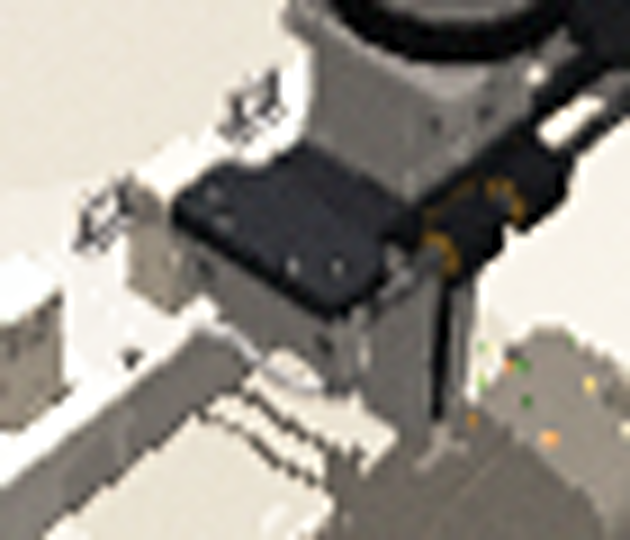

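Gripper hides the hole; the bow is seen at the right height on the +y side. Inserting with force checks.

```bash
python3 nudge.py '[[[0.004, 0.6, 0.06, 0, 0], [0.004, 0.5, 0, 0, 0], [0.004, 0.5, 0, 0, 0], [0.004, 0, 0, 0, 0], [0.004, 0, 0, 0, 0]]]'; python3 -c "
from meas import *
o=robot.get_obs();print(o['tool_pos'],o['wrist_force'],o['wrist_torque'])"
```

```text
time: 23.83
tool_pos: [0.4528, -0.0283, 0.0488]
ee_rot: [3.141, 0.0, -0.053]
wrist_force: [0.7, -0.5, -0.3]
width: 0.0081
finger_force: 30.0
[ 0.45276617 -0.02827815  0.04875906] [ 0.67175156 -0.53552745 -0.32749202] [ 0.02888681 -0.01662792  0.01622751]
```

In the tool's units: 0.006 m is 0.6, 0.004 m is 0.4.

```bash
python3 nudge.py '[[[0.004, 0.6, 0, 0.05, 0], [0.004, 0.6, 0, 0, 0], [0.004, 0.6, 0, 0, 0], [0.004, 0.4, 0, 0, 0], [0.004, 0, 0, 0, 0]]]';python3 nudge.py '[[[0.004, 0.4, 0, 0, 0], [0.004, 0.4, 0, 0, 0], [0.004, 0.4, 0, 0, 0], [0.004, 0, 0, 0, 0]]]';python3 nudge.py '[[[0.004, 0.4, 0, 0, 0], [0.004, 0.3, 0, 0, 0], [0.004, 0, 0, 0, 0]]]'
```

```text
time: 24.25
tool_pos: [0.4754, -0.0292, 0.0481]
ee_rot: [-3.141, -0.001, -0.053]
wrist_force: [0.9, 1.6, -0.4]
width: 0.0076
finger_force: 30.0
time: 24.58
tool_pos: [0.4875, -0.03, 0.0483]
ee_rot: [-3.142, -0.002, -0.053]
wrist_force: [0.6, 0.6, -1.7]
width: 0.0077
finger_force: 30.0
time: 24.83
tool_pos: [0.4944, -0.031, 0.0486]
ee_rot: [3.141, -0.002, -0.054]
wrist_force: [0.2, -0.7, -0.5]
width: 0.0078
finger_force: 30.0
```

In the tool's units: 0.002 m is 0.2.

```bash
python3 nudge.py '[[[0.004, 0.2, 0, 0, 0], [0.004, 0, 0, 0, 0]]]';python3 nudge.py '[[[0.004, 0.2, 0, 0, 0], [0.004, 0, 0, 0, 0]]]';python3 nudge.py '[[[0.004, 0.2, 0, 0, 0], [0.004, 0, 0, 0, 0]]]'; python3 -c "
from meas import *
c=Cam('scene');t=Cam('top');cv2.imwrite('pics/b4.png',np.hstack([up(c.im,315,375,135,195,6),up(t.im,330,390,150,210,6)]))"
```

```text
time: 25.0
tool_pos: [0.4958, -0.0308, 0.0484]
ee_rot: [3.141, -0.001, -0.053]
wrist_force: [-0.7, 1.2, -1.5]
width: 0.0075
finger_force: 30.0
time: 25.17
tool_pos: [0.4975, -0.0307, 0.0482]
ee_rot: [3.142, -0.0, -0.053]
wrist_force: [-0.8, -0.2, -1.1]
width: 0.0077
finger_force: 30.0
time: 25.33
tool_pos: [0.498, -0.0306, 0.048]
ee_rot: [3.142, 0.003, -0.053]
wrist_force: [-4.9, 0.8, 2.7]
width: 0.0073
finger_force: 30.0
```

View pics/b4.png

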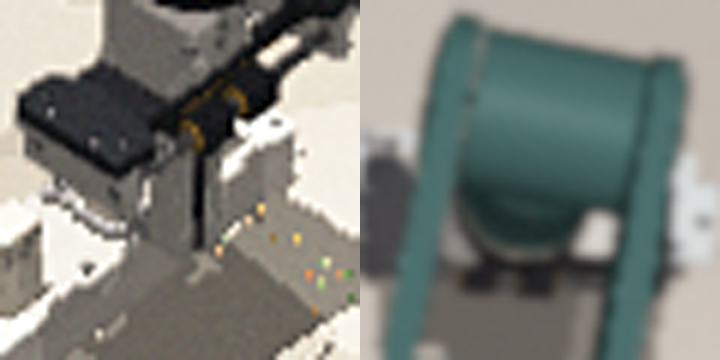

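Resistance starts at 0.498, and the bow lies along the post. Pushing on to the stop.

In the tool's units: 0.0015 m is 0.15.

```bash
python3 nudge.py '[[[0.004, 0.15, 0, 0, 0], [0.004, 0, 0, 0, 0]]]';python3 nudge.py '[[[0.004, 0.15, 0, 0, 0], [0.004, 0, 0, 0, 0]]]';python3 nudge.py '[[[0.004, 0.15, 0, 0, 0], [0.004, 0, 0, 0, 0]]]'
```

```text
time: 25.6
tool_pos: [0.4981, -0.0306, 0.0479]
ee_rot: [3.142, 0.006, -0.053]
wrist_force: [-8.1, -0.2, 5.2]
width: 0.0076
finger_force: 30.0
time: 25.77
tool_pos: [0.4981, -0.0306, 0.0477]
ee_rot: [3.142, 0.01, -0.053]
wrist_force: [-12.1, -0.0, 7.1]
width: 0.0075
finger_force: 30.0
time: 25.93
tool_pos: [0.4982, -0.0306, 0.0476]
ee_rot: [3.142, 0.013, -0.053]
wrist_force: [-15.7, 1.5, 8.6]
width: 0.0078
finger_force: 30.0
```

In the tool's units: -0.005 m is -0.5.

```bash
python3 nudge.py '[[[0.004, -0.5, 0, 0, 0], [0.004, 0, 0, 0, 0]]]';python3 nudge.py '[[[0.03, 0, 0, 0, 0], [0.03, 0, 0, 0, 0], [0.03, 0, 0, 0, 0], [0.03, 0, 0, -2, 0], [0.03, 0, 0, -3, 0], [0.03, 0, 0, -3, 0], [0.03, -4, 0, -3, 0], [0.03, -4, 0, 0, 0], [0.03, -4, 0, 0, 0], [0.03, -3, 0, 0, 0], [0.03, 0, 0, 0, 0]]]'; python3 -c "
from meas import *
c=Cam('scene');cv2.imwrite('pics/b5.png',np.hstack([up(c.im,300,370,140,205,7),up(c.im,366,434,112,177,4)[:,:272] if 0 else cv2.resize(up(c.im,350,435,110,175,4),(300,455))]))"
```

```text
time: 26.1
tool_pos: [0.4981, -0.0306, 0.048]
ee_rot: [3.142, 0.0, -0.053]
wrist_force: [-3.6, 0.3, 0.8]
width: 0.0076
finger_force: 30.0
time: 27.02
tool_pos: [0.3525, -0.0227, 0.1537]
ee_rot: [3.141, -0.001, -0.053]
wrist_force: [0.4, 0.1, -1.0]
width: 0.0302
finger_force: 0.0
```

View pics/b5.png

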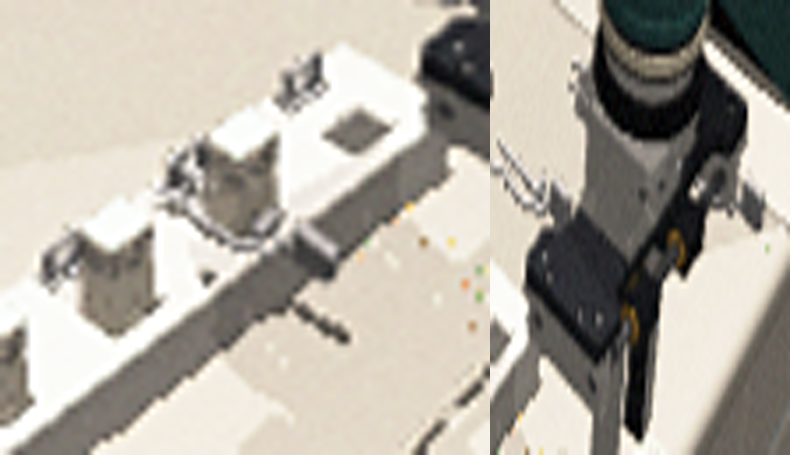

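The bow reaches behind post 3 and the tab is at crop (315,247). I'll check the tab position numerically and measure the remaining clips.

```bash
python3 nudge.py '[[[0.03, 0, -4, -2, 0], [0.03, 0, -4, -2, 0], [0.03, 0, -4, -2, 0], [0.03, 0, -4, 0, 0], [0.03, 0, -4, 0, 0], [0.03, 0, 0, 0, 0], [0.03, 0, 0, 0, 0]]]';cat > look2.py <<'E'
from meas import *
c=Cam("scene");g=cv2.cvtColor(c.im,cv2.COLOR_BGR2GRAY)
x0,x1,y0,y1=335,355,166,186;m=up(g,x0,x1,y0,y1)
for th in(100,):
  for b in blobs((m<th).astype(np.uint8),x0,y0,6,6): print("home tab",b.mean(0).round(1),np.ptp(b,axis=0).round(1),c.plane([b.mean(0)],.057)[0].round(4))
for b in tabs(c,(345,432,110,180),100):
    s=np.ptp(b,axis=0);u,v=b.mean(0)
    if s.max()>11 or s.min()<3: continue
    x0,x1,y0,y1=int(u-36),int(u+8),int(v-18),int(v+8);m=up(g,x0,x1,y0,y1)
    bg=cv2.morphologyEx(m,cv2.MORPH_CLOSE,np.ones((61,61)))
    t=c.plane([[u,v]],.012)[0,:2];best=[]
    for q in blobs((m.astype(int)<bg*.85).astype(np.uint8),x0,y0,6,3):
        P=c.plane(q,.003)[:,:2];best.append(P)
    P=np.vstack(best);d=np.linalg.norm(P-t,axis=1)
    P=P[d<.1];r=np.linalg.norm(P-t,axis=1);a=np.arctan2(*(P-t).T[::-1])
    print("tab",[round(u,1),round(v,1)],s.round(1),t.round(4),"r max",r.max().round(3),
      "far pts",[(round(float(r[i]),3),round(float(a[i]),2)) for i in np.argsort(-r)[:40:8]],"ang@70-90",np.percentile(a[(r>.065)&(r<.09)],[2,25,50,75,98]).round(2) if ((r>.065)&(r<.09)).any() else "")
E
python3 look2.py
```

```text
time: 27.65
tool_pos: [0.3668, 0.1706, 0.209]
ee_rot: [3.141, -0.0, -0.048]
wrist_force: [-0.0, 0.1, -0.7]
width: 0.0302
finger_force: 0.0
home tab [343.2 174.3] [19.8 19.8] [ 0.5002 -0.0228  0.057 ]
tab [np.float64(359.8), np.float64(157.4)] [7.  5.3] [ 0.5339 -0.1551] r max 0.1 far pts [(0.1, -0.54), (0.1, -1.1), (0.1, -0.48), (0.099, 0.39), (0.099, -0.57)] ang@70-90 [-1.26 -0.5  -0.29  0.28  0.86]
```

```bash
python3 - <<'E'
from meas import *
c=Cam("scene");g=cv2.cvtColor(c.im,cv2.COLOR_BGR2GRAY)
cv2.imwrite("pics/c1.png",up(c.im,300,440,105,205,5)[:, :700])
for th in(70,85,100,115,130):
  m=up(g,335,355,166,186)
  for b in blobs((m<th).astype(np.uint8),335,166,6,6):
    if np.ptp(b,axis=0).max()<15: print("home",th,b.mean(0).round(1),np.ptp(b,axis=0).round(1),c.plane([b.mean(0)],.057)[0].round(4))
  m=up(g,345,432,110,180)
  for b in blobs((m<th).astype(np.uint8),345,110,6,8):
    s=np.ptp(b,axis=0)
    if s.max()<14: print("tab",th,b.mean(0).round(1),s.round(1),c.plane([b.mean(0)],.012)[0].round(4))
E
```

```text
home 70 [345.1 169.2] [7.2 5.5] [ 0.5096 -0.0439  0.057 ]
home 85 [345.1 169.1] [6.5 4.8] [ 0.5097 -0.0441  0.057 ]
tab 85 [361.8 155.9] [10.7  8.2] [ 0.5331 -0.1647  0.012 ]
tab 100 [360.7 156.8] [7.7 6. ] [ 0.5335 -0.1593  0.012 ]
tab 100 [351.1 155.2] [10.  11.3] [ 0.5623 -0.1449  0.012 ]
tab 115 [360.1 157.2] [7.  5.5] [ 0.5336 -0.1565  0.012 ]
tab 115 [353.3 152.4] [4.8 5.2] [ 0.5649 -0.1602  0.012 ]
tab 130 [360.1 157.2] [6.7 5. ] [ 0.5338 -0.1563  0.012 ]
tab 130 [353.4 152.4] [4.8 4.8] [ 0.5648 -0.1608  0.012 ]
```

View pics/c1.png

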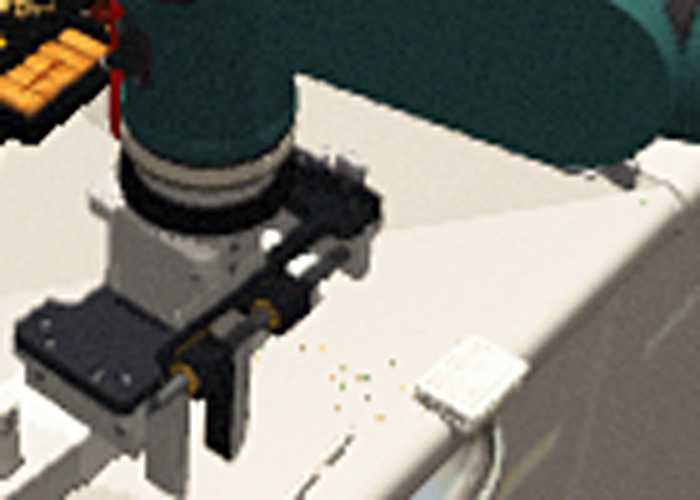

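The arm blocks the view here: the gripper covers the rail at crop (100-380,0-480). I'll move it out of the line of sight to the −y side and measure numerically.

In the tool's units: 0.037 m is 3.7, -0.007 m is -0.7.

```bash
python3 nudge.py '[[[0.03, -0.7, 3.7, 0, 0], [0.03, -0.7, 3.7, 0, 0], [0.03, -0.7, 3.7, 0, 0], [0.03, -0.7, 3.7, 0, 0], [0.03, -0.7, 3.7, 0, 0], [0.03, -0.7, 3.7, 0, 0], [0.03, -0.7, 3.7, 0, 0], [0.03, -0.7, 3.7, 0, 0], [0.03, -0.7, 3.7, 0, 0], [0.03, -0.7, 3.7, 0, 0], [0.03, -0.7, 3.7, 0, 0], [0.03, -0.7, 3.7, 0, 0], [0.03, -0.7, 3.7, 0, 0], [0.03, -0.7, 3.7, 0, 0], [0.03, -0.7, 3.7, 0, 0], [0.03, -0.7, 3.7, 0, 0], [0.03, 0, 0, 0, 0], [0.03, 0, 0, 0, 0]]]'
cat > look3.py <<'E'
from meas import *
c=Cam("scene");g=cv2.cvtColor(c.im,cv2.COLOR_BGR2GRAY)
def cand(box,th,amin,z):
  m=up(g,*box)
  for b in blobs((m<th).astype(np.uint8),box[0],box[2],6,amin):
    s=np.ptp(b,axis=0)
    if 3<s.max()<14: yield b.mean(0),s,c.plane([b.mean(0)],z)[0,:2]
for th in(85,100,115):
  for box in [(334,356,164,188),(285,340,170,220)]:
    for q in cand(box,th,10,.057): print("rail-side",th,*[a.round(4) for a in q])
for th in (85,):
  for uv,s,t in cand((345,432,105,180),th,12,.012):
    u,v=uv;x0,x1,y0,y1=int(u-36),int(u+8),int(v-20),int(v+10);m=up(g,x0,x1,y0,y1)
    bg=cv2.morphologyEx(m,cv2.MORPH_CLOSE,np.ones((61,61)))
    B=(m.astype(int)<bg*.85).astype(np.uint8)
    vv,uu=np.nonzero(B);P=c.plane((np.c_[uu,vv]+.5)/6-.5+[x0,y0],.003)[:,:2];d=P-t;r=np.linalg.norm(d,axis=1);a=np.arctan2(d[:,1],d[:,0])
    k=(r>.03)&(r<.09)&(abs(a)<.9)
    print("TAB",uv.round(1),s.round(1),t.round(4))
    for lo in(.03,.045,.06,.07,.078):
        q=k&(r>=lo)&(r<lo+.008)
        if q.any(): h,e=np.histogram(a[q],bins=np.arange(-.9,.91,.06));print("   r%.3f"%lo,[(round(float(e[i])+.03,2),int(h[i])) for i in np.nonzero(h>4)[0]])
E
python3 look3.py
```

```text
time: 29.25
tool_pos: [0.2199, -0.4186, 0.2081]
ee_rot: [-3.14, 0.001, -0.06]
wrist_force: [0.7, 0.7, -0.3]
width: 0.0303
finger_force: 0.0
rail-side 85 [344.0869 176.6897] [6.1667 5.6667] [ 0.4918 -0.0166]
rail-side 100 [341.2969 178.2878] [10.5    10.6667] [ 0.494  -0.0059]
rail-side 100 [313.405  176.6596] [7.1667 5.1667] [0.5629 0.0429]
rail-side 115 [322.4437 195.1066] [ 9.8333 10.1667] [0.4933 0.0828]
rail-side 115 [296.9979 190.4083] [11.5  8. ] [0.5627 0.1167]
rail-side 115 [314.8609 176.2879] [12.8333  7.1667] [0.5606 0.0389]
TAB [369.5 139.6] [5.5 5.5] [ 0.562  -0.2466]
   r0.030 [(-0.81, 7), (-0.75, 12), (-0.69, 14), (-0.63, 7), (-0.51, 19), (-0.45, 26), (-0.39, 28), (-0.33, 19), (-0.27, 15), (-0.21, 19), (-0.15, 31), (-0.09, 33), (-0.03, 31), (0.03, 22), (0.09, 5), (0.15, 11), (0.21, 27), (0.27, 32), (0.33, 33), (0.39, 29), (0.45, 9)]
   r0.045 [(-0.21, 6), (-0.15, 45), (-0.09, 44), (-0.03, 14), (0.15, 35), (0.21, 46), (0.27, 37), (0.33, 10)]
   r0.060 [(-0.15, 47), (-0.09, 55), (-0.03, 36), (0.03, 46), (0.09, 60), (0.15, 31), (0.21, 8)]
   r0.070 [(-0.15, 45), (-0.09, 66
[... 2398 characters left out ...]
   r0.060 [(-0.87, 9), (-0.81, 34), (-0.75, 45), (-0.69, 49), (-0.63, 45), (-0.57, 47), (-0.51, 46), (-0.45, 49), (-0.39, 46), (-0.33, 47), (-0.27, 45), (-0.21, 45), (-0.15, 47), (-0.09, 46), (-0.03, 48), (0.03, 49), (0.09, 47), (0.15, 12)]
   r0.070 [(-0.87, 39), (-0.81, 50), (-0.75, 56), (-0.69, 50), (-0.63, 53), (-0.57, 53), (-0.51, 53), (-0.45, 50), (-0.39, 55), (-0.33, 55), (-0.27, 53), (-0.21, 53), (-0.15, 54), (-0.09, 54), (-0.03, 54), (0.03, 55), (0.09, 50)]
   r0.078 [(-0.87, 44), (-0.81, 63), (-0.75, 54), (-0.69, 59), (-0.63, 59), (-0.57, 58), (-0.51, 59), (-0.45, 59), (-0.39, 60), (-0.33, 59), (-0.27, 59), (-0.21, 61), (-0.15, 59), (-0.09, 59), (-0.03, 61), (0.03, 59), (0.09, 49)]
```

Clip axes are found: B (.562,-.247) yaw -.10, C (.420,-.3665) yaw -.08, D (.544,-.370) yaw +.17. Taking C next.

```bash
python3 nudge.py '[[[0.045, 4, -1, 0, 0.08], [0.045, 4, -1, 2, 0], [0.045, 4, -1.2, 2.5, 0], [0.045, 4, -1.2, 3, 0], [0.045, 3, -1.2, 3, 0], [0.045, 0.7, -1, 3, 0], [0.045, 0, 0, 2, 0], [0.045, 0, 0, 0, 0], [0.045, 0, 0, 0, 0], [0.045, 0, 0, 0, 0]]]'; python3 -c "
from h import *
go([.4201,-.3665,.030],-.08)"
```

```text
time: 30.13
tool_pos: [0.4051, -0.3694, 0.0692]
ee_rot: [3.139, -0.002, -0.073]
wrist_force: [-0.2, -0.2, 0.0]
width: 0.0447
finger_force: 0.0
tcp [ 0.4051 -0.3694  0.0692] rpy [ 3.139e+00 -2.500e-03 -7.340e-02] tool shift [ 0.0147 -0.0041  0.0392] turn 0.007
```

In the tool's units: 0.02 m is 2, 0.015 m is 1.5.

```bash
python3 nudge.py '[[[0.045, 1.5, -0.4, 2, 0], [0.045, 0, 0, 1.5, 0], [0.045, 0, 0, 1, 0], [0.045, 0, 0, 0, 0], [0.045, 0, 0, 0, 0], [0.045, 0, 0, 0, 0]]]'; python3 -c "
from h import *
go([.4215,-.3665,.0035],-.08)"
```

```text
time: 30.63
tool_pos: [0.4203, -0.367, 0.0237]
ee_rot: [3.14, -0.002, -0.074]
wrist_force: [0.2, -0.3, 0.6]
width: 0.0446
finger_force: 0.0
tcp [ 0.4203 -0.367   0.0237] rpy [ 3.1395e+00 -2.1000e-03 -7.4000e-02] tool shift [ 0.0011 -0.0006  0.0202] turn 0.006
```

```bash
python3 nudge.py '[[[0.045, 0.1, -0.05, 1, 0], [0.045, 0, 0, 0.95, 0], [0.045, 0, 0, 0, 0], [0.045, 0, 0, 0, 0], [0.045, 0, 0, 0, 0], [0.004, 0, 0, 0, 0], [0.004, 0, 0, 0, 0], [0.004, 0, 0, 0, 0], [0.004, 0, 0, 0, 0], [0.004, 0, 0, 0, 0], [0.004, 0, 0, 0, 0], [0.004, 0, 0, 0, 0]]]'; python3 nudge.py '[[[0.004, 0, 0, -2, 0], [0.004, 0, 0, -3, 0], [0.004, 0, 0, -3, 0], [0.004, 0, -2, -2, -0.08], [0.004, -1, -3.8, 0, 0], [0.004, 0, -4, 0, 0], [0.004, 0, -4, 0, 0], [0.004, 0, -4, 0, 0], [0.004, 0, -4, 0, 0], [0.004, 0, -4, 0, 0], [0.004, 0, -4, 0, 0], [0.004, 0, -4, 0, 0], [0.004, 0, -4, 0, 0], [0.004, 0, -4, 0, 0], [0.004, 0, -3, 0, 0], [0.004, 0, -1, 0, 0], [0.004, 0, 0, 0, 0], [0.004, 0, 0, 0, 0]]]';python3 -c "
from h import *
go([.4403,.0509,.048],-.055)"
```

```text
time: 31.63
tool_pos: [0.4211, -0.3656, 0.0026]
ee_rot: [3.141, -0.0, -0.073]
wrist_force: [-0.8, -0.8, 0.5]
width: 0.0077
finger_force: 30.0
time: 33.13
tool_pos: [0.4355, 0.092, 0.1021]
ee_rot: [3.14, 0.001, -0.052]
wrist_force: [-0.4, -1.6, -0.7]
width: 0.0077
finger_force: 30.0
tcp [0.4355 0.092  0.1021] rpy [ 3.1403e+00  6.0000e-04 -5.2100e-02] tool shift [0.007  0.0408 0.0541] turn 0.003
```

In the tool's units: 0.02 m is 2, 0.01 m is 1, 0.003 rad is 0.012.

```bash
python3 nudge.py '[[[0.004, 0.3, 2, 0, 0], [0.004, 0.3, 2, 1, 0], [0.004, 0, 0, 2, 0], [0.004, 0, 0, 2, 0.012], [0.004, 0, 0, 0.4, 0], [0.004, 0, 0, 0, 0], [0.004, 0, 0, 0, 0], [0.004, 0, 0, 0, 0]]]'; python3 -c "
from h import *
go([.4403,.0509,.048],-.055)"
```

```text
time: 33.8
tool_pos: [0.4406, 0.0516, 0.0497]
ee_rot: [3.141, -0.002, -0.057]
wrist_force: [0.4, 0.8, -0.4]
width: 0.0077
finger_force: 30.0
tcp [0.4406 0.0516 0.0497] rpy [ 3.1414e+00 -2.3000e-03 -5.6900e-02] tool shift [-0.0003  0.0008  0.0017] turn -0.002
```

In the tool's units: 0.005 m is 0.5, 0.0015 m is 0.15.

```bash
python3 nudge.py '[[[0.004, 0.5, 0.07, 0.15, 0], [0.004, 0.5, 0, 0, 0], [0.004, 0.5, 0, 0, 0], [0.004, 0, 0, 0, 0]]]';python3 nudge.py '[[[0.004, 0.5, 0, 0, 0], [0.004, 0.5, 0, 0, 0], [0.004, 0, 0, 0, 0]]]';python3 nudge.py '[[[0.004, 0.4, 0, 0, 0], [0.004, 0.4, 0, 0, 0]]]';python3 nudge.py '[[[0.004, 0.4, 0, 0, 0], [0.004, 0.4, 0, 0, 0]]]';python3 nudge.py '[[[0.004, 0.3, 0, 0, 0], [0.004, 0.3, 0, 0, 0]]]'
```

```text
time: 34.13
tool_pos: [0.4561, 0.0506, 0.0474]
ee_rot: [3.141, -0.002, -0.056]
wrist_force: [0.7, 0.8, -0.0]
width: 0.0077
finger_force: 30.0
time: 34.38
tool_pos: [0.4656, 0.05, 0.047]
ee_rot: [3.141, -0.001, -0.056]
wrist_force: [0.2, -0.3, -1.2]
width: 0.0081
finger_force: 30.0
time: 34.55
tool_pos: [0.4723, 0.0499, 0.0467]
ee_rot: [-3.141, 0.001, -0.056]
wrist_force: [-1.1, 1.7, 0.0]
width: 0.008
finger_force: 30.0
time: 34.72
tool_pos: [0.4801, 0.0494, 0.0465]
ee_rot: [-3.141, 0.002, -0.056]
wrist_force: [-2.0, 1.0, -0.3]
width: 0.0079
finger_force: 30.0
time: 34.88
tool_pos: [0.4862, 0.049, 0.0465]
ee_rot: [-3.141, 0.001, -0.056]
wrist_force: [-2.5, 1.7, -0.6]
width: 0.0078
finger_force: 30.0
```

In the tool's units: 0.003 m is 0.3, -0.0012 m is -0.12.

```bash
python3 nudge.py '[[[0.004, 0.3, 0, -0.12, 0], [0.004, 0.3, 0, 0, 0]]]';python3 nudge.py '[[[0.004, 0.3, 0, 0, 0], [0.004, 0.2, 0, 0, 0]]]';python3 nudge.py '[[[0.004, 0.2, 0, 0, 0], [0.004, 0, 0, 0, 0]]]';python3 nudge.py '[[[0.004, 0.2, 0, 0, 0], [0.004, 0, 0, 0, 0]]]';python3 nudge.py '[[[0.004, 0.2, 0, 0, 0], [0.004, 0, 0, 0, 0]]]'
```

```text
time: 35.05
tool_pos: [0.4925, 0.0484, 0.048]
ee_rot: [3.141, 0.001, -0.056]
wrist_force: [-1.4, 1.3, -0.2]
width: 0.0075
finger_force: 30.0
time: 35.22
tool_pos: [0.4986, 0.0479, 0.0483]
ee_rot: [3.141, -0.002, -0.056]
wrist_force: [-0.0, 0.8, -0.2]
width: 0.0076
finger_force: 30.0
time: 35.38
tool_pos: [0.5008, 0.0477, 0.0486]
ee_rot: [3.141, -0.003, -0.056]
wrist_force: [-0.2, -0.1, -0.1]
width: 0.008
finger_force: 30.0
time: 35.55
tool_pos: [0.5021, 0.0478, 0.0483]
ee_rot: [3.141, -0.001, -0.056]
wrist_force: [-0.2, -0.1, -0.4]
width: 0.0077
finger_force: 30.0
time: 35.72
tool_pos: [0.5038, 0.0478, 0.0482]
ee_rot: [3.141, -0.001, -0.056]
wrist_force: [0.0, 0.6, 0.3]
width: 0.0075
finger_force: 30.0
```

In the tool's units: 0.0015 m is 0.15.

```bash
python3 nudge.py '[[[0.004, 0.15, 0, 0, 0], [0.004, 0, 0, 0, 0]]]';python3 nudge.py '[[[0.004, 0.15, 0, 0, 0], [0.004, 0, 0, 0, 0]]]';python3 nudge.py '[[[0.004, 0.15, 0, 0, 0], [0.004, 0, 0, 0, 0]]]'
```

```text
time: 35.88
tool_pos: [0.5042, 0.0478, 0.0479]
ee_rot: [3.141, 0.002, -0.056]
wrist_force: [-3.3, -0.5, 2.2]
width: 0.008
finger_force: 30.0
time: 36.05
tool_pos: [0.5044, 0.0479, 0.0478]
ee_rot: [3.141, 0.005, -0.056]
wrist_force: [-6.9, 0.6, 2.9]
width: 0.0078
finger_force: 30.0
time: 36.22
tool_pos: [0.5045, 0.0479, 0.0477]
ee_rot: [3.141, 0.008, -0.056]
wrist_force: [-10.2, 0.8, 5.1]
width: 0.0077
finger_force: 30.0
```

Clear snap (about 2.5 N riding, then 0 N, then a stiff stop). Easing back to the middle of the play, releasing, and going to the viewing pose.

In the tool's units: -0.004 m is -0.4, -0.0025 m is -0.25.

```bash
python3 nudge.py '[[[0.004, -0.4, 0, 0, 0], [0.004, -0.25, 0, 0, 0], [0.004, 0, 0, 0, 0], [0.004, 0, 0, 0, 0]]]';python3 nudge.py '[[[0.03, 0, 0, 0, 0], [0.03, 0, 0, 0, 0], [0.03, 0, 0, 0, 0], [0.03, 0, 0, -2, 0], [0.03, 0, 0, -3, 0], [0.03, 0, 0, -3, 0], [0.03, -4, 1, -3, 0], [0.03, -3, 3, 0, 0], [0.03, -3, 3, 0, 0], [0.03, -2, 3.5, 0, 0], [0.03, -2, 3.7, 0, 0], [0.03, -1, 3.7, 0, 0], [0.03, -1, 3.7, 0, 0], [0.03, -1, 3.7, 0, 0], [0.03, -1, 3.7, 0, 0], [0.03, -1, 3.7, 0, 0], [0.03, -1, 3.7, 0, 0], [0.03, -1, 3.7, 0, 0], [0.03, -1, 3.7, 0, 0], [0.03, 0, 0, 0, 0]]]'; python3 look3.py | grep -v '   r0.03'
```

```text
time: 36.55
tool_pos: [0.502, 0.048, 0.0482]
ee_rot: [3.142, -0.002, -0.056]
wrist_force: [0.0, 0.3, 0.0]
width: 0.0077
finger_force: 30.0
time: 38.22
tool_pos: [0.2635, -0.3797, 0.1523]
ee_rot: [3.139, 0.001, -0.063]
wrist_force: [0.3, 0.5, -0.7]
width: 0.0302
finger_force: 0.0
rail-side 85 [344.0889 176.6778] [6.1667 5.6667] [ 0.4918 -0.0166]
rail-side 85 [326.6242 190.206 ] [7.1667 6.1667] [0.4965 0.06  ]
rail-side 100 [343.3851 176.5647] [7.6667 6.1667] [ 0.4937 -0.0157]
rail-side 100 [324.8445 190.5375] [11.   6.5] [0.4997 0.0644]
rail-side 100 [299.5462 190.5054] [7. 7.] [0.5567 0.1122]
rail-side 115 [292.0895 212.7211] [11.6667  8.1667] [0.5156 0.1889]
rail-side 115 [324.8684 193.4561] [11.3333 13.1667] [0.4921 0.0733]
rail-side 115 [296.9993 190.3967] [11.5     7.8333] [0.5628 0.1167]
rail-side 115 [334.5616 182.9187] [12.3333 13.    ] [0.4974 0.0221]
rail-side 115 [315.8854 176.1707] [11.      7.1667] [0.5585 0.0365]
TAB [411.2 173. ] [11.2 12.5] [ 0.3651 -0.2018]
TAB [369.5 139.7] [5.7 5.3] [ 0.5618 -0.2465]
   r0.045 [(-0.21, 8), (-0.15, 43), (-0.09, 44), (-0.03, 12), (0.1
[... 1170 characters left out ...]
0.15, 11)]
   r0.060 [(-0.87, 32), (-0.81, 47), (-0.75, 45), (-0.69, 47), (-0.63, 46), (-0.57, 45), (-0.51, 47), (-0.45, 44), (-0.39, 47), (-0.33, 49), (-0.27, 47), (-0.21, 46), (-0.15, 47), (-0.09, 46), (-0.03, 48), (0.03, 47), (0.09, 40)]
   r0.070 [(-0.87, 50), (-0.81, 54), (-0.75, 54), (-0.69, 53), (-0.63, 54), (-0.57, 53), (-0.51, 54), (-0.45, 53), (-0.39, 54), (-0.33, 53), (-0.27, 55), (-0.21, 53), (-0.15, 54), (-0.09, 55), (-0.03, 55), (0.03, 54), (0.09, 31)]
   r0.078 [(-0.87, 58), (-0.81, 57), (-0.75, 58), (-0.69, 57), (-0.63, 59), (-0.57, 58), (-0.51, 58), (-0.45, 60), (-0.39, 57), (-0.33, 60), (-0.27, 58), (-0.21, 60), (-0.15, 60), (-0.09, 60), (-0.03, 59), (0.03, 61), (0.09, 23)]
```

Both home clips give the same blob-to-grip offset, so both are in place. Clip D has not moved, so it goes next: (.5455,-.3695), yaw .17.

In the tool's units: 0.04 m is 4, 0.035 m is 3.5, -0.08 rad is -0.32.

```bash
python3 nudge.py '[[[0.045, 0, 0, 0, -0.32], [0.045, 0, 0, 0, -0.32], [0.045, 0, 0, 0, -0.3], [0.045, 3.5, 0.6, 0, 0], [0.045, 4, 0.6, 0, 0], [0.045, 4, 0.6, 1, 0], [0.045, 4, 0.6, 2, 0], [0.045, 4, 0.6, 2.5, 0], [0.045, 3.5, 0.6, 2.5, 0], [0.045, 3, 0.3, 0, 0], [0.045, 0, 0, 0, 0], [0.045, 0, 0, 0, 0]]]'; python3 -c "
from h import *
go([.5455,-.3695,.030],.17)"
```

```text
time: 39.27
tool_pos: [0.5205, -0.3645, 0.0774]
ee_rot: [-3.14, 0.001, 0.182]
wrist_force: [-0.2, 0.0, 0.0]
width: 0.0451
finger_force: 0.0
tcp [ 0.5205 -0.3645  0.0774] rpy [-3.1402e+00  1.1000e-03  1.8250e-01] tool shift [0.0237 0.0096 0.0473] turn 0.012
```

In the tool's units: 0.0237 m is 2.37, 0.02 m is 2, 0.01 rad is 0.04.

```bash
python3 nudge.py '[[[0.045, 2.37, 0.96, 0, 0.04], [0.045, 0, 0, 2, 0], [0.045, 0, 0, 2, 0], [0.045, 0, 0, 1.2, 0], [0.045, 0, 0, 0, 0], [0.045, 0, 0, 0, 0], [0.045, 0, 0, 0, 0]]]'; python3 -c "
from h import *
go([.5455,-.3695,.0033],.17)"
```

```text
time: 39.85
tool_pos: [0.5444, -0.3724, 0.028]
ee_rot: [3.14, -0.002, 0.168]
wrist_force: [0.7, -0.0, 0.1]
width: 0.0445
finger_force: 0.0
tcp [ 0.5444 -0.3724  0.028 ] rpy [ 3.1397e+00 -1.5000e-03  1.6830e-01] tool shift [ 0.0015 -0.0027  0.0247] turn -0.002
```

```bash
python3 nudge.py '[[[0.045, 0.15, -0.2, 1.2, 0], [0.045, 0, 0, 1.2, 0], [0.045, 0, 0, 0, 0], [0.045, 0, 0, 0, 0], [0.045, 0, 0, 0, 0], [0.004, 0, 0, 0, 0], [0.004, 0, 0, 0, 0], [0.004, 0, 0, 0, 0], [0.004, 0, 0, 0, 0], [0.004, 0, 0, 0, 0], [0.004, 0, 0, 0, 0], [0.004, 0, 0, 0, 0]]]'; python3 nudge.py '[[[0.004, 0, 0, -2, 0], [0.004, 0, 0, -3, 0], [0.004, 0, 0, -3, 0.32], [0.004, -2, 0, -2, 0.32], [0.004, -4, 0, 0, 0.26], [0.004, -3.6, -1, 0, 0], [0.004, -2, -3, 0, 0], [0.004, -1, -4, 0, 0], [0.004, 0, -4, 0, 0], [0.004, 0, -4, 0, 0], [0.004, 0, -4, 0, 0], [0.004, 0, -4, 0, 0], [0.004, 0, -4, 0, 0], [0.004, 0, -4, 0, 0], [0.004, 0, -4, 0, 0], [0.004, 0, -4, 0, 0], [0.004, 0, -4, 0, 0], [0.004, 0, -3, 0, 0], [0.004, 0, 0, 0, 0], [0.004, 0, 0, 0, 0]]]';python3 -c "
from h import *
go([.4462,.1291,.048],-.055)"
```

```text
time: 40.85
tool_pos: [0.5454, -0.3697, 0.0023]
ee_rot: [3.141, -0.0, 0.169]
wrist_force: [-0.4, -0.3, -0.0]
width: 0.0075
finger_force: 30.0
time: 42.52
tool_pos: [0.4455, 0.1024, 0.102]
ee_rot: [3.141, 0.001, -0.052]
wrist_force: [0.7, -0.6, -0.9]
width: 0.0078
finger_force: 30.0
tcp [0.4455 0.1024 0.102 ] rpy [ 3.141e+00  5.000e-04 -5.240e-02] tool shift [-0.0007 -0.0267  0.054 ] turn 0.003
```

In the tool's units: 0.02 m is 2, -0.014 m is -1.4, 0.003 rad is 0.012.

```bash
python3 nudge.py '[[[0.004, -0.05, -1.4, 0, 0], [0.004, 0, -1.3, 1, 0], [0.004, 0, 0, 2, 0], [0.004, 0, 0, 2, 0.012], [0.004, 0, 0, 0.4, 0], [0.004, 0, 0, 0, 0], [0.004, 0, 0, 0, 0], [0.004, 0, 0, 0, 0]]]'; python3 -c "
from h import *
go([.4462,.1291,.0478],-.055)"
```

```text
time: 43.18
tool_pos: [0.4481, 0.1277, 0.0496]
ee_rot: [-3.141, -0.002, -0.06]
wrist_force: [0.7, 0.4, -0.6]
width: 0.0075
finger_force: 30.0
tcp [0.4481 0.1277 0.0496] rpy [-3.1413e+00 -2.4000e-03 -6.0400e-02] tool shift [-0.002  -0.0013  0.0018] turn -0.005
```

In the tool's units: -0.0013 m is -0.13, 0.005 m is 0.5, -0.004 rad is -0.016.

```bash
python3 nudge.py '[[[0.004, 0.3, -0.13, 0.15, -0.016], [0.004, 0.5, 0, 0, 0], [0.004, 0.5, 0, 0, 0], [0.004, 0, 0, 0, 0]]]';python3 nudge.py '[[[0.004, 0.5, 0, 0, 0], [0.004, 0.5, 0, 0, 0], [0.004, 0, 0, -0.05, 0]]]';python3 nudge.py '[[[0.004, 0.4, 0, -0.05, 0], [0.004, 0.4, 0, 0, 0]]]';python3 nudge.py '[[[0.004, 0.4, 0, 0, 0], [0.004, 0.4, 0, 0, 0]]]';python3 nudge.py '[[[0.004, 0.3, 0, 0, 0], [0.004, 0.3, 0, 0, 0]]]'
```

```text
time: 43.52
tool_pos: [0.4616, 0.1288, 0.0473]
ee_rot: [-3.141, -0.002, -0.055]
wrist_force: [0.3, 0.6, 0.4]
width: 0.0076
finger_force: 30.0
time: 43.77
tool_pos: [0.471, 0.1282, 0.0472]
ee_rot: [3.142, -0.001, -0.055]
wrist_force: [-0.1, -0.4, -0.7]
width: 0.0079
finger_force: 30.0
time: 43.93
tool_pos: [0.4782, 0.1279, 0.0477]
ee_rot: [-3.142, 0.0, -0.055]
wrist_force: [-0.9, 0.2, -0.4]
width: 0.0076
finger_force: 30.0
time: 44.1
tool_pos: [0.4856, 0.1276, 0.0474]
ee_rot: [-3.141, 0.002, -0.055]
wrist_force: [-1.6, 0.7, -1.0]
width: 0.0077
finger_force: 30.0
time: 44.27
tool_pos: [0.4915, 0.1273, 0.0473]
ee_rot: [-3.141, 0.002, -0.055]
wrist_force: [-2.2, 1.6, 0.5]
width: 0.008
finger_force: 30.0
```

Riding as before. On to the stop, expected near TCP x ≈ 0.509.

In the tool's units: 0.003 m is 0.3.

```bash
python3 nudge.py '[[[0.004, 0.3, 0, 0, 0], [0.004, 0.3, 0, 0, 0]]]';python3 nudge.py '[[[0.004, 0.3, 0, 0, 0], [0.004, 0.2, 0, 0, 0]]]';python3 nudge.py '[[[0.004, 0.2, 0, 0, 0], [0.004, 0, 0, 0, 0]]]';python3 nudge.py '[[[0.004, 0.2, 0, 0, 0], [0.004, 0, 0, 0, 0]]]';python3 nudge.py '[[[0.004, 0.2, 0, 0, 0], [0.004, 0, 0, 0, 0]]]'; python3 nudge.py '[[[0.004, 0.2, 0, 0, 0], [0.004, 0, 0, 0, 0]]]'
```

```text
time: 44.43
tool_pos: [0.4979, 0.1269, 0.0474]
ee_rot: [-3.141, 0.001, -0.055]
wrist_force: [-2.1, 1.3, -0.7]
width: 0.0076
finger_force: 30.0
time: 44.6
tool_pos: [0.5035, 0.1264, 0.0477]
ee_rot: [3.142, -0.001, -0.055]
wrist_force: [-1.3, 1.6, -1.2]
width: 0.0075
finger_force: 30.0
time: 44.77
tool_pos: [0.5063, 0.1258, 0.0481]
ee_rot: [3.141, -0.003, -0.056]
wrist_force: [0.1, 0.2, -0.8]
width: 0.0081
finger_force: 30.0
time: 44.93
tool_pos: [0.5077, 0.1259, 0.048]
ee_rot: [3.141, -0.001, -0.055]
wrist_force: [-0.3, 0.3, 0.2]
width: 0.0077
finger_force: 30.0
time: 45.1
tool_pos: [0.5094, 0.1259, 0.0478]
ee_rot: [3.141, -0.001, -0.055]
wrist_force: [0.2, 0.6, -1.7]
width: 0.008
finger_force: 30.0
time: 45.27
tool_pos: [0.5112, 0.1259, 0.0477]
ee_rot: [3.141, -0.0, -0.055]
wrist_force: [0.3, -0.3, -0.8]
width: 0.0076
finger_force: 30.0
```

Units first: shifts go in cm and turns go in units of 0.25 rad. So 0.002 m is 0.2.

```bash
python3 nudge.py '[[[0.004, 0.2, 0, 0, 0], [0.004, 0, 0, 0, 0]]]';python3 nudge.py '[[[0.004, 0.15, 0, 0, 0], [0.004, 0, 0, 0, 0]]]'
```

```text
time: 45.43
tool_pos: [0.5118, 0.1259, 0.0475]
ee_rot: [3.141, 0.003, -0.055]
wrist_force: [-4.3, -0.0, 1.5]
width: 0.0079
finger_force: 30.0
time: 45.6
tool_pos: [0.512, 0.126, 0.0475]
ee_rot: [3.141, 0.006, -0.055]
wrist_force: [-7.5, 0.3, 3.7]
width: 0.0077
finger_force: 30.0
```

```bash
python3 nudge.py '[[[0.004, -0.25, 0, 0, 0], [0.004, -0.25, 0, 0, 0], [0.004, 0, 0, 0, 0], [0.004, 0, 0, 0, 0]]]';python3 nudge.py '[[[0.03, 0, 0, 0, 0], [0.03, 0, 0, 0, 0], [0.03, 0, 0, 0, 0], [0.03, 0, 0, -2, 0], [0.03, 0, 0, -3, 0], [0.03, 0, 0, -3, 0], [0.03, -4, 1, -3, 0], [0.03, -3, 3, 0, 0], [0.03, -3, 3, 0, 0], [0.03, -2, 3.5, 0, 0], [0.03, -2, 3.7, 0, 0], [0.03, -1, 3.7, 0, 0], [0.03, -1, 3.7, 0, 0], [0.03, -1, 3.7, 0, 0], [0.03, -1, 3.7, 0, 0], [0.03, -1, 3.7, 0, 0], [0.03, -1, 3.7, 0, 0], [0.03, -1, 3.7, 0, 0], [0.03, -1, 3.7, 0, 0], [0.03, 0, 0, 0, 0]]]'; python3 look3.py | grep 'side 85'; python3 - <<'E'
from meas import *
c=Cam("scene");g=cv2.GaussianBlur(cv2.cvtColor(c.im,cv2.COLOR_BGR2GRAY),(0,0),.6)
a=-.055;ax=np.array([np.cos(a),np.sin(a)]);ay=np.array([-ax[1],ax[0]])
S=dict(s1=(.5507,.1233),s2=(.5461,.0451),s3=(.5428,-.0335))
# residual of each clip's surrounding patch against its neighbour's after aligning on the post
P={}
for n,p in S.items():
    X,Y=np.meshgrid(np.arange(-.06,.045,.001),np.arange(-.03,.04,.001))
    W=np.c_[p+X.reshape(-1,1)*ax+Y.reshape(-1,1)*ay,np.full(X.size,.048)]
    uv=c.proj(W).astype(np.float32);P[n]=cv2.remap(g,uv[:,0].reshape(X.shape),uv[:,1].reshape(X.shape),cv2.INTER_LINEAR)
# dark/bright profile across the bow line (y 8..24 mm) at several x: y of the darkest
for n in P:
    print(n,[(int(x),int(8+np.argmin(P[n][38:58,int(x+60)])),int(P[n][38:58,int(x+60)].min())) for x in(-15,-5,0,5,10,15,20,25,30)])
for m in("s1","s3"):
    t=P[m][10:-10,10:-10];r=cv2.matchTemplate(P["s2"],t,cv2.TM_CCOEFF_NORMED);print(m,"vs s2",cv2.minMaxLoc(r)[1::2])
for th in(200,220):
  for n,p in S.items():
    u,v=c.proj([[*p,.093]])[0].astype(int);print(n,th,[q for q in posts(c,(u-9,u+10,v-9,v+9),.093,th) if q[1][1]<40][:2])
E
```

```text
time: 45.93
tool_pos: [0.5099, 0.1261, 0.0478]
ee_rot: [-3.142, -0.001, -0.055]
wrist_force: [-0.8, 0.4, -1.0]
width: 0.0077
finger_force: 30.0
time: 47.6
tool_pos: [0.272, -0.3018, 0.1524]
ee_rot: [3.138, 0.001, -0.063]
wrist_force: [0.5, -0.5, 0.6]
width: 0.0302
finger_force: 0.0
rail-side 85 [344.1444 176.687 ] [5.6667 5.6667] [ 0.4917 -0.0167]
rail-side 85 [308.2446 204.7101] [6.3333 5.6667] [0.5005 0.1372]
rail-side 85 [326.7761 190.2876] [6.8333 6.1667] [0.4959 0.06  ]
s1 [(-15, 11, 151), (-5, 8, 134), (0, 12, 127), (5, 10, 131), (10, 8, 137), (15, 8, 141), (20, 8, 141), (25, 8, 121), (30, 8, 92)]
s2 [(-15, 11, 138), (-5, 8, 134), (0, 8, 135), (5, 8, 133), (10, 8, 135), (15, 8, 149), (20, 8, 133), (25, 8, 112), (30, 8, 129)]
s3 [(-15, 14, 129), (-5, 12, 128), (0, 8, 137), (5, 8, 137), (10, 8, 134), (15, 8, 135), (20, 12, 141), (25, 10, 135), (30, 11, 94)]
s1 vs s2 (0.9615595936775208, (10, 10))
s3 vs s2 (0.939276397228241, (11, 9))
s1 200 []
s2 200 []
s3 200 []
s1 220 []
s2 220 []
s3 220 []
```

All three tabs sit at the same place relative to their posts (50.2, 50.2 and 51.1 mm). The clip patches match each other at zero or 1 mm shift (0.94–0.96). The arm is clear, so I'm handing in.

```bash
python3 -c "
from bench import robot
print(robot.close_job())"
```

```text
the job is handed in; nothing more can be done
None
```

The job is handed in (verdict not shown): all three posts stand in sockets 1–3, each with a clip pushed to its stop. I felt the snap on the clips in sockets 1 and 2 but not in socket 3, which I judged home because it sits within about 1 mm (along the leg) of where the others do.

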